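Lock the bench shelf, fill the blue tote and slide it under

ROBOT

A 6-joint arm with a two-finger parallel gripper is mounted at the origin on the work surface. World frame = base frame: x ahead of the robot, y to its left, z up, the work surface at z = 0. Lengths are in m, angles in rad, forces in N, time in s.
With the tool pointing down it reaches from about 0.35 to 0.85 m from the base axis. Payload 8.1 kg.
Tool frame: the origin (TCP) lies at the very end of the fingers, on their centre line; the grasp point (between the pads) lies 19 mm behind it (manip.grip_depth is the distance from the TCP to the grasp point, in m); z points along the fingers, y is the direction in which the jaws open and shut (so a half turn about z gives the same grasp; the last joint's range is limited). The gripper opens to 93 mm and grips with 3 to 60 N. Pads are 15 mm wide; open, the fingers measure 128 mm over their backs; the gripper's body (75 mm by 188 mm) begins 65 mm behind the grasp point.
Start: joints at [-1.271, 0.13, 1.488, -0, 1.523, -0.085], TCP at [0.225, -0.556, 0.219] pointing down, gripper open.
Joint ranges: [-2.96, 2.96], [-0.89, 2.26], [0.02, 2.5], [-1.34, 4.48], [0, 2.73], [-2.66, 2.66]. Speed limits (rad/s): [2.39, 2.39, 2.79, 3.14, 3.14, 3.14].

INTERFACE

Orientations are given as [roll, pitch, yaw] about the fixed x, y, z axes, in that order (R = Rz(yaw) Ry(pitch) Rx(roll)).
In Python, from plant import manip gives the robot as it stands.
- The arm moves only by the tool apply_moves, never from a script. Its argument "targets" is a list of rows, each an object of numbers: "jaw": the gripper's target within -1 to 1 (shut at 1, half-way at 0, fully open at -1); "x", "y", "z": the shift along the tool's x, y, z in m; "roll": the turn about the tool's z in rad. In form: [{"jaw": .., "x": .., "y": .., "z": .., "roll": ..}, ...]. A call has 1 to 10 rows; each row is the pose to reach, as a shift and turn from the pose commanded when the call began, along the tool's axes at that moment; what a row does not reach only later rows make up. A row lasts 1/12 s, in which the tool goes at most 41.7 mm and 7.16 degrees, less where a joint would pass 70% of its speed; a pose out of reach is approached as far as the arm can. A call with a gripper value outside its range is refused whole. The fingers move at their own pace and stop on an object; "squeeze" is the grip in N (left out, the last holds). Time passes only in rows, so rows that repeat a pose let the fingers close. It gives the time, the measured TCP pose, the force and the opening at its end, in the units of the state.
- manip.sense(): the state, without advancing time (a new reading comes with each control period).
- manip.capture(name): name is "scene" or "top"; returns the picture (420x560x3 uint8, red, green, blue); there is no depth.
- manip.camera_info(name): a dict with "K" (3x3 intrinsics, pixels), "R" (3x3) and "t" (3): a world point X has camera coordinates R X + t. Camera axes: x right, y down, z forward; pixel columns grow to the right and rows downward; lengths in m; the calibration is good to about 2 mm. A picture is of the moment at which its call begins. camera_info takes no time and is no camera call.
- manip.finish_job(): hands the job in, once; it reports no verdict.
The state is a dict: "time": time; "q": joint angles; "qd": joint speeds; "joint_efforts": joint torques, N m; "tool_pos": TCP position; "tcp_rot": TCP orientation; "wrist_force": force on the tool from outside, world axes, zero at the start; "moment": the same for the moment, N m; "gripper_width": finger opening in m.
Only numpy, scipy, OpenCV 4.12 (cv2) and the standard library are available. Lean on these libraries where they do the work, as an engineer would, in place of code of your own. Each camera call takes 0.05 s, during which the arm holds its last target.

TASK

Put this small bench shelf into use: first knock both yellow locking pins at its front corners fully down with the rubber mallet (drive them with the mallet only, not with the gripper), and stand or lay the mallet back on the green tool mat. Put every white pipe tee that is on the bench into the blue tote so that each one lies on its floor, not stacked on another, and after the pins are locked slide the tote, with its label end left outside, into the open front of the shelf until it is fully home against the rail at the rear, without the tote or the tees touching the shelf deck above. Leave the spray can and the two cartons where they are.

Things in the scene. Friction and masses are not known exactly. Their poses are not given: they have to be found in the camera images.
- rack: low bench shelf of pale lilac angle uprights, fixed to the bench, 200 deep (x) x 250 wide (y) x 104 high. Origin: on the bench under its centre. Its +x points from the open front to the rear, so the front edge is at x = -100; +z up. Uprights are 30 x 30 angles at the four corners, leaving a 190 wide opening. A stop rail 190 long runs across the rear from 30 to 60 above the bench, its front face at x = +75
- deck: the pale blue deck of the shelf with its edge beams, part of the rack (same origin and axes as rack): flat top 104 above the bench, beams' underside 80 above the bench, all round the edge; steel collars 28 across and 10 high stand on it at the corners
- pin_near (a joint): travel of the locking pin at the rack's front corner x = -80, y = +105 (the corner nearer the robot), m: 0 = fully up, 0.015 = fully down, head on its collar. Starts between 0 and 0.003. It moves straight down against a light spring and friction, about 6 to 8 N, and stays where it is left
- pin_far (a joint): the same for the locking pin at the rack's front corner x = -80, y = -105 (farther from the robot)
- tote_c (a point): blue open-topped tote, 220 long (x) x 150 wide (y) x 62 high, walls and floor 5 thick, about 0.4 kg, loose. Point: its centre, half-way up. Its -x end is the front with the white label card, its +x end the back that goes in first. Fully home the back stands against the stop rail, the centre is at x = -35 in the rack's axes and the front end sticks out 45 in front of the shelf
- tee1_c (a point): white PVC pipe tee with grey end rings, 36 thick, 0.07 kg, loose: straight run 80 long along its x, branch along its +y that reaches 42 from the run's axis. Point: where the axes of run and branch cross, 18 above the bench when it lies flat (its z up or down). The branch can be pinched from both sides 30 out from the point. May be absent
- tee2_c (a point): white PVC pipe tee with grey end rings, 36 thick, 0.07 kg, loose: straight run 80 long along its x, branch along its +y that reaches 42 from the run's axis. Point: where the axes of run and branch cross, 18 above the bench when it lies flat (its z up or down). The branch can be pinched from both sides 30 out from the point. May be absent
- tee3_c (a point): white PVC pipe tee with grey end rings, 36 thick, 0.07 kg, loose: straight run 80 long along its x, branch along its +y that reaches 42 from the run's axis. Point: where the axes of run and branch cross, 18 above the bench when it lies flat (its z up or down). The branch can be pinched from both sides 30 out from the point. May be absent
- tee4_c (a point): white PVC pipe tee with grey end rings, 36 thick, 0.07 kg, loose: straight run 80 long along its x, branch along its +y that reaches 42 from the run's axis. Point: where the axes of run and branch cross, 18 above the bench when it lies flat (its z up or down). The branch can be pinched from both sides 30 out from the point. May be absent
- mallet_head (a point): rubber mallet, 0.46 kg. Point: centre of its black rubber head, a cylinder 55 across and 90 high along z, on whose flat lower face the mallet stands at the start, so the point is 45 above its striking face. The wooden handle, 24 wide (y) x 30 high (z), comes out of the head's side at this height along -x and ends 192 from this point; its far end is painted red
- mallet_grip (a point): on the axis of the mallet's handle, 62 from the head's centre: where to grip it (same axes as mallet_head)
- mat_top (a point): centre of the top of the green tool mat, 220 (x) x 140 (y), 3 thick, fixed to the bench
- spray_can: blue spray can, 56 across, 170 high, a bystander. Origin: centre of its underside
- carton: white and green carton, 90 x 140 x 60 high, a bystander. Origin: centre of its underside
- red_carton: brown carton with a red band, 120 x 80 x 50 high, a bystander. Origin: centre of its underside
- pin_near_top (a point): centre of the flat top of the near pin's yellow round head, 26 across, 8 thick: 137 above the bench when the pin is fully up, 122 when fully down. A coil spring shows under the head
- pin_far_top (a point): the same for the far pin
- tote_front (a point): middle of the tote's front end, where the label card is: 110 from tote_c along the tote's -x
There are look-alikes about, which are no part of the job. Leave any orange or turquoise look-alike of the part that bears tee1_c alone.

How it is judged:
On the way, in this order (a step that is already met when the one before it is completed fails the run):
1. both yellow locking pins are knocked fully down (value of joint each of pin_near, pin_far above 0.0125 m), for 0.2 s.
2. the tote, with every tee lying in it, is slid under the shelf until home (all of step 1 and x of tote_c in the frame of rack between -0.045 and -0.025 m and y of tote_c in the frame of rack between -0.03 and 0.03 m and angle between the x axis of tote_c and the x axis of rack, either way round below 0.1 rad and angle between tote_c's own z axis and vertical below 0.05 rad and x of tee1_c in the frame of tote_c between -0.105 and 0.105 m and y of tee1_c in the frame of tote_c between -0.07 and 0.07 m and z of tee1_c in the frame of tote_c between -0.031 and 0.01 m and x of tee2_c in the frame of tote_c between -0.105 and 0.105 m and y of tee2_c in the frame of tote_c between -0.07 and 0.07 m and z of tee2_c in the frame of tote_c between -0.031 and 0.01 m and x of tee3_c in the frame of tote_c between -0.105 and 0.105 m and y of tee3_c in the frame of tote_c between -0.07 and 0.07 m and z of tee3_c in the frame of tote_c between -0.031 and 0.01 m and x of tee4_c in the frame of tote_c between -0.105 and 0.105 m and y of tee4_c in the frame of tote_c between -0.07 and 0.07 m and z of tee4_c in the frame of tote_c between -0.031 and 0.01 m and x of tote_front in the frame of rack below -0.12 m), for 0.2 s.
At the end, for the whole second after the job is handed in: both pins within 2.5 mm of fully down; tote flat under the shelf, back within 10 mm of the rear rail, square within 0.1 rad; every tee in the tote, its centre at most 41 mm above the tote's underside; mallet at rest, its head over the tool mat (all of step 2 and x of mallet_head in the frame of mat_top between -0.12 and 0.12 m and y of mallet_head in the frame of mat_top between -0.08 and 0.08 m and z of mallet_head in the frame of mat_top below 0.06 m and linear speed of tote below 0.01 m/s and linear speed of mallet below 0.02 m/s); the robot touches nothing.
It fails at once if a locking pin that is not yet down is pressed by the gripper, the arm or a tee (only the mallet may drive it) ((contact force between any of the fingers, the arm, tee1, tee2, tee3, tee4 and pin_near above 1 N and value of joint pin_near below 0.0125 m) or (contact force between any of the fingers, the arm, tee1, tee2, tee3, tee4 and pin_far above 1 N and value of joint pin_far below 0.0125 m)).
It fails at once if the tote or a tee touches the shelf deck or its beams (contact force between any of tote, tee1, tee2, tee3, tee4 and deck above 0.5 N).
It fails at once if a bystander is moved by more than 30 mm (distance of any of spray_can, carton, red_carton from where it was at the start of the episode above 0.03 m).
Of tee1, tee2, tee3, tee4 only 2 to 4 are there at a start; the rules pass over those that are not, and their reading is None.
At some moment in a run one of tee1, tee2, tee3, tee4, tote may be knocked a few centimetres aside while the robot is not near it.
Once in a run the grip may slacken for a moment while it holds something.
It also fails if it takes over 210 s, if anything falls off the work surface, if the arm or the gripper's body presses on something with over 40 N, if the wrist force passes 120 N, or if a joint passes its speed limit or range.

## Working session

There is one attempt and no reset: what is moved stays moved. The work goes in short steps, Python scripts to look and compute and a tool call to move; the robot and the scene stay as the last step left them, time stands still between calls to the robot, and variables do not carry over. Pictures are saved under pics/ and viewed, and the job is handed in when it is done.

Besides the shell and the picture viewer there is one more tool, called after "Call:" by a JSON object that holds its "name" and its "arguments". apply_moves: Moves the arm, as the interface text tells. Its arguments: {"type":"object","properties":{"targets":{"type":"array"},"squeeze":{"type":"number"}},"required":["targets"]}

```bash
ls; mkdir -p pics
python3 - <<'E'
from plant import manip
import cv2
print(manip.sense())
for n in("scene","top"):
    im=manip.capture(n); cv2.imwrite(f"pics/{n}0.png",im[:,:,::-1]); 
    c=manip.camera_info(n); print(n,c)
E
```

```text
pics
{'time': 0.0, 'q': array([-1.27142765e+00,  1.31155454e-01,  1.48927569e+00, -2.25845171e-05,
        1.52301354e+00, -8.53734865e-02]), 'qd': array([-0.00110225, -0.00080974, -0.00077934, -0.00026435,  0.00071833,
       -0.00159274]), 'joint_efforts': array([ 1.19094555e-03, -5.59846365e+01, -4.91756165e+01,  7.69971055e-02,
        3.55156465e-02, -1.63637287e-04]), 'tool_pos': array([ 0.22504909, -0.55557347,  0.21759285]), 'tcp_rot': array([-3.13974545e+00, -1.35447118e-04,  3.84743135e-01]), 'wrist_force': array([-0.59541048,  0.49125117, -0.60601321]), 'moment': array([-0.00923816, -0.02242445,  0.02144858]), 'gripper_width': 0.09326119053614973}
scene {'K': array([[453.68742417,   0.        , 274.89017206],
       [  0.        , 453.68742417, 210.08152997],
       [  0.        ,   0.        ,   1.        ]]), 'R': array([[-0.88199775,  0.47101931, -0.01485879],
       [ 0.26882328,  0.47698215, -0.83679273],
       [-0.38705815, -0.74204369, -0.54731814]]), 't': array([ 0.45160505, -0.05874358,  1.83319457])}
top {'K': array([[405.21653679,   0.        , 272.54471002],
       [  0.        , 405.21653679, 215.9307824 ],
       [  0.        ,   0.        ,   1.        ]]), 'R': array([[-0.02119408, -0.99976681, -0.00413912],
       [-0.99770558,  0.02141628, -0.06422557],
       [ 0.06429924,  0.00276842, -0.99792682]]), 't': array([0.04379109, 0.57296725, 1.25913671])}
```

View pics/scene0.png

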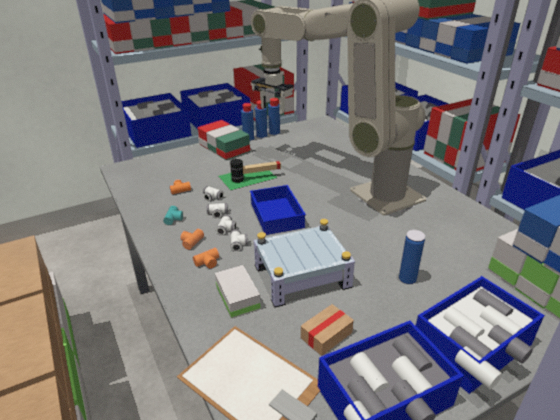

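View pics/top0.png

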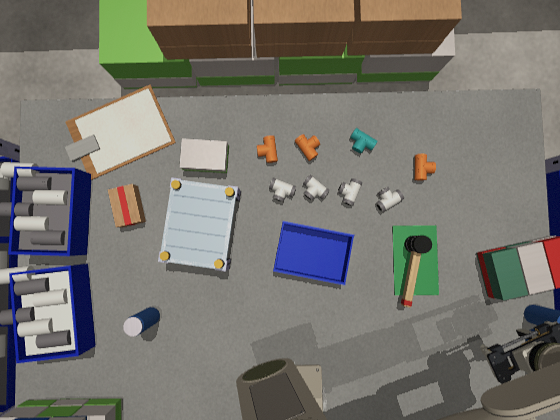

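```bash
cat > h.py <<'E'
import numpy as np, cv2
from plant import manip
from scipy.spatial.transform import Rotation as Ro
C={n:manip.camera_info(n) for n in("scene","top")}
def proj(n,X):
    c=C[n]; p=c["K"]@(c["R"]@np.asarray(X,float).T+c["t"][:,None]) if np.ndim(X)>1 else c["K"]@(c["R"]@np.asarray(X,float)+c["t"])
    return (p[:2]/p[2]).T
def back(n,u,v,z):
    c=C[n]; d=c["R"].T@np.linalg.solve(c["K"],[u,v,1.]); o=-c["R"].T@c["t"]
    return o+d*(z-o[2])/d[2]
def tri(pt,ps):
    P=[C[n]["K"]@np.c_[C[n]["R"],C[n]["t"]] for n in("top","scene")]
    X=cv2.triangulatePoints(P[0],P[1],np.array(pt,float),np.array(ps,float)); return (X[:3]/X[3]).ravel()
def snap(n,tag,box=None,s=1,draw=None):
    im=manip.capture(n)[:,:,::-1].copy(); cv2.imwrite(f"pics/raw_{n}_{tag}.png",im); crop(im,f"pics/{n}_{tag}.png",box,s,draw); return im
def crop(im,fn,box=None,s=1,draw=None):
    im=im.copy(); x0,y0,x1,y1=box or (0,0,560,420)
    o=cv2.resize(im[y0:y1,x0:x1],None,fx=s,fy=s,interpolation=cv2.INTER_CUBIC)
    for uv in (draw or []):
        for p in np.atleast_2d(uv): cv2.circle(o,tuple(int(round(q)) for q in ((p-[x0,y0]+.5)*s-.5)),2,(255,0,255),-1)
    cv2.imwrite(fn,o)
E
python3 - <<'E'
from h import *
t=cv2.imread("pics/top0.png"); s=cv2.imread("pics/scene0.png")
crop(t,"pics/a1.png",(150,120,350,270),4)
crop(t,"pics/a2.png",(260,160,460,310),4)
crop(s,"pics/a3.png",(160,150,360,300),4)
E
```

```text
(no output)
```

View pics/a1.png

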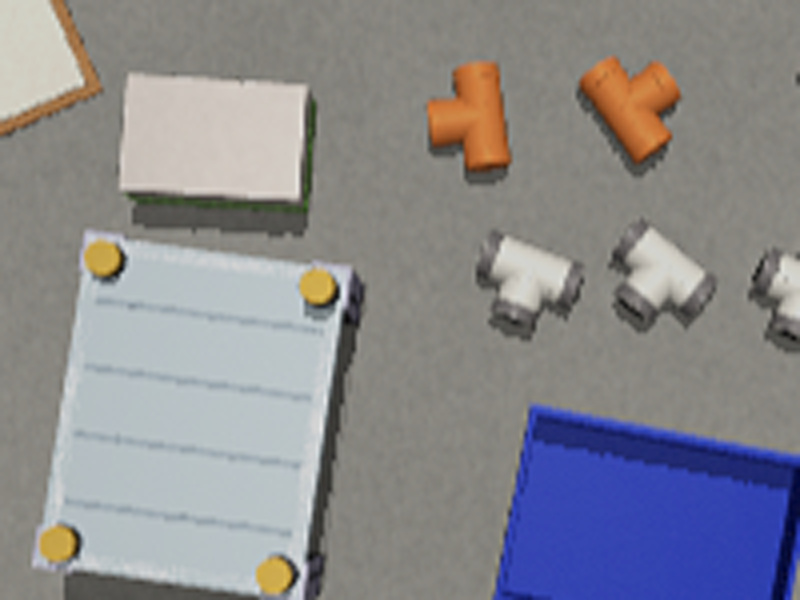

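View pics/a2.png

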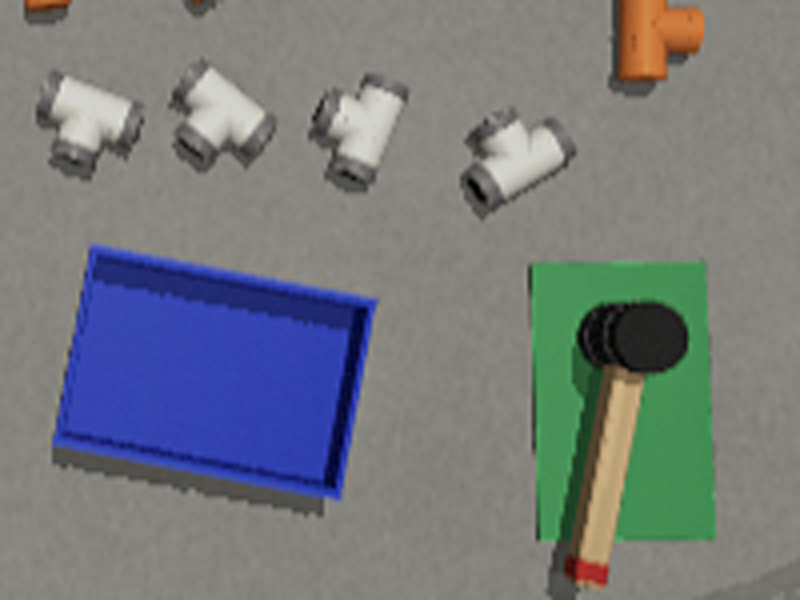

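View pics/a3.png

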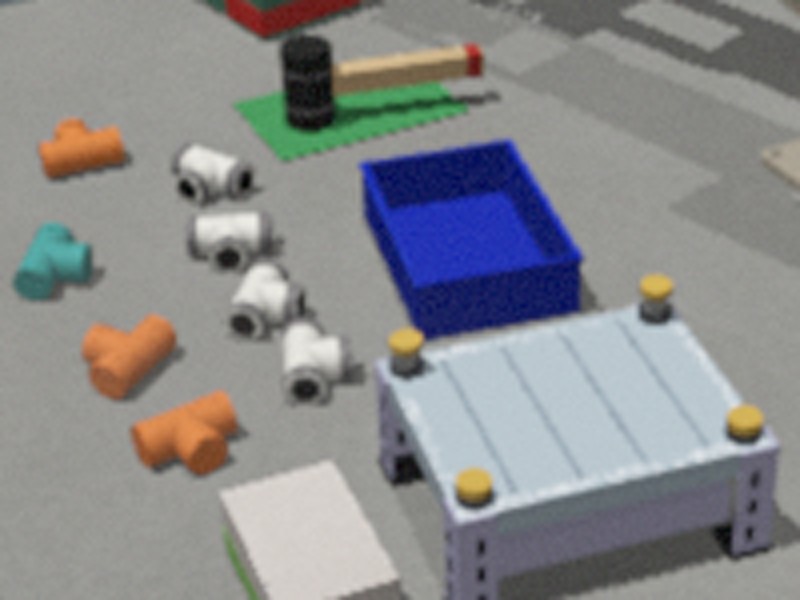

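```bash
cat > m.py <<'E'
from h import *
def blobs(im,lo,hi,box,amin=8):
    hsv=cv2.cvtColor(im,cv2.COLOR_BGR2HSV); m=cv2.inRange(hsv,lo,hi); k=np.zeros_like(m); x0,y0,x1,y1=box; k[y0:y1,x0:x1]=m[y0:y1,x0:x1]
    n,l,st,ce=cv2.connectedComponentsWithStats(k)
    return [(tuple(np.round(ce[i],1)),int(st[i,4]),l==i) for i in range(1,n) if st[i,4]>=amin]
Y=((18,110,110),(32,255,255)); B=((112,120,60),(125,255,255)); G=((50,100,80),(75,255,255))
E
python3 - <<'E'
from m import *
t=cv2.imread("pics/top0.png"); s=cv2.imread("pics/scene0.png")
yt=blobs(t,*Y,(150,160,260,290)); ys=blobs(s,*Y,(230,200,370,300))
print([b[:2] for b in yt]);print([b[:2] for b in ys])
bt=blobs(t,*B,(260,200,370,300),300)
for b in bt:
    c=cv2.findContours(b[2].astype(np.uint8),0,2)[0][0]; print("tote",b[:2],cv2.minAreaRect(c),cv2.approxPolyDP(c,8,True).ravel())
gt=blobs(t,*G,(380,200,450,310),100)
for b in gt: 
    c=cv2.findContours(b[2].astype(np.uint8),0,2)[0][0]; print("mat",b[:2],cv2.boundingRect(c),cv2.minAreaRect(cv2.convexHull(c)))
for b in yt: print(back("top",*b[0],.122),back("top",*b[0],.1355))
E
```

```text
[((np.float64(175.3), np.float64(184.1)), 61), ((np.float64(228.9), np.float64(191.3)), 60), ((np.float64(164.0), np.float64(255.4)), 61), ((np.float64(218.1), np.float64(263.3)), 62)]
[((np.float64(323.6), np.float64(221.5)), 37), ((np.float64(261.1), np.float64(235.3)), 38), ((np.float64(345.6), np.float64(254.8)), 45), ((np.float64(278.2), np.float64(270.8)), 47)]
tote ((np.float64(312.9), np.float64(252.7)), 3667) ((313.3486633300781, 252.70668029785156), (72.9940185546875, 51.20760726928711), 11.0035400390625) [283 221 273 270 344 284 353 235]
mat ((np.float64(416.0), np.float64(259.5)), 2034) (393, 226, 46, 69) ((415.1669616699219, 260.01007080078125), (69.3318099975586, 44.131256103515625), 88.26429748535156)
[0.66613396 0.3126807  0.122     ] [0.66412292 0.30940043 0.1355    ]
[0.64162972 0.15671922 0.122     ] [0.63990106 0.15523619 0.1355    ]
[0.45984855 0.34646884 0.122     ] [0.46021467 0.34279921 0.1355    ]
[0.43393045 0.19077279 0.122     ] [0.43459523 0.18889733 0.1355    ]
```

```bash
cat > fit.py <<'E'
from m import *
from scipy.optimize import minimize
def hullmask(n,pts,S=4,off=(0,0),size=(560,420)):
    uv=(proj(n,pts)-off+.5)*S-.5
    m=np.zeros((size[1]*S,size[0]*S),np.uint8); cv2.fillConvexPoly(m,cv2.convexHull(np.round(uv*8).astype(np.int32)),1,shift=3); return m
def RZ(y): return np.array([[np.cos(y),-np.sin(y),0],[np.sin(y),np.cos(y),0],[0,0,1]])
def place(P,x,y,yaw,z): return P@RZ(yaw).T+[x,y,z]
def cyl(a,b,r,ax):
    th=np.linspace(0,2*np.pi,24,endpoint=False); c,s=r*np.cos(th),r*np.sin(th); o=[]
    for v in (a,b):
        o.append(np.c_[np.full(24,v),c,s] if ax==0 else np.c_[c,np.full(24,v),s])
    return np.vstack(o)
def iou(a,b): return (a&b).sum()/max(1,(a|b).sum())
def fit(cost,x0,steps):
    S=np.vstack([x0]+[np.array(x0)+np.eye(len(x0))[i]*steps[i] for i in range(len(x0))])
    r=minimize(cost,x0,method="Nelder-Mead",options=dict(initial_simplex=S,xatol=1e-4,fatol=1e-4,maxiter=300)); return r.x,r.fun
TOTE=np.array([[a,b,c] for a in(-.11,.11) for b in(-.075,.075) for c in(0,.062)])
def up(m,box,S): x0,y0,x1,y1=box; return cv2.resize(m[y0:y1,x0:x1].astype(np.float32),None,fx=S,fy=S,interpolation=cv2.INTER_LINEAR)>.5
def fit_tote(ims,guess,box):
    best=None; T={}
    for n,im in ims.items():
        b=box[n]; mm=max(blobs(im,*B,b,100),key=lambda q:q[1])[2].astype(np.uint8); c=cv2.findContours(mm,0,2)[0]; h=cv2.convexHull(np.vstack(c)); k=np.zeros_like(mm); cv2.fillConvexPoly(k,h,1); T[n]=(up(k,b,4),b)
    def cost(p):
        P=place(TOTE,p[0],p[1],p[2],0); f=0
        for n,(k,b) in T.items():
            m=hullmask(n,P,4,b[:2],(b[2]-b[0],b[3]-b[1])); f-=iou(m>0,k)
        return f/len(T)
    return fit(cost,guess,[.01,.01,.1])
def tee_mask(n,p,ring,S,b):
    sz=(b[2]-b[0],b[3]-b[1]); L=.04-ring; z=p[3] if len(p)>3 else .018
    return hullmask(n,place(cyl(-L,L,.018,0),*p[:3],z),S,b[:2],sz)|hullmask(n,place(cyl(0,.042-ring,.018,1),*p[:3],z),S,b[:2],sz)
def white(im,b,thr=165):
    h=cv2.cvtColor(im,cv2.COLOR_BGR2HSV); return up((h[:,:,2]>thr)&(h[:,:,1]<60),b,4)
def fit_tee(im,b,x,y,yaws,ring=.009,n="top",z=.018,thr=165):
    k=white(im,b,thr); best=None
    for y0 in yaws:
        r=fit(lambda p:-iou(tee_mask(n,list(p)+[z],ring,4,b)>0,k),[x,y,y0],[.006,.006,.2])
        if best is None or r[1]<best[1]: best=r
    return best
E
python3 - <<'E'
from fit import *
t=cv2.imread("pics/top0.png"); s=cv2.imread("pics/scene0.png")
g=back("top",313,252,.05); print(g)
for ims in ({"top":t},{"scene":s},{"top":t,"scene":s}):
    print("tote",fit_tote(ims,[g[0],g[1],1.35],{"top":(255,205,370,300),"scene":(240,175,310,245)}))
for u,v in ((282,189),(316,188),(350,191),(389,200)):
    b=(u-22,v-22,u+22,v+22); g=back("top",u,v,.02)
    for ring in (.007,.009,.011): 
        r=fit_tee(t,b,g[0],g[1],np.arange(0,6.2,.8),ring); print("tee",ring,r)
print("mat",back("top",415.7,260.,.003))
print("head",back("top",422,244,.093))
E
```

```text
[ 0.45864502 -0.08980276  0.05      ]
tote (array([ 0.45763949, -0.08969005,  1.35799751]), np.float64(-0.9533028314636013))
tote (array([ 0.45431186, -0.09415013,  1.35519925]), np.float64(-0.9764673731515501))
tote (array([ 0.45519633, -0.09098957,  1.35824005]), np.float64(-0.9559684820788004))
tee 0.007 (array([ 0.66810731, -0.00142927,  1.19367222]), np.float64(-0.7037630104083267))
tee 0.009 (array([ 0.66740003, -0.00233167,  1.2232415 ]), np.float64(-0.7566171723692705))
tee 0.011 (array([ 0.66778316, -0.00207529,  1.21150782]), np.float64(-0.8183511877037727))
tee 0.007 (array([ 0.66639674, -0.11126766,  0.75995905]), np.float64(-0.6952704051087607))
tee 0.009 (array([ 0.66728623, -0.11109879,  0.75838545]), np.float64(-0.7487642381259403))
tee 0.011 (array([ 0.66590225, -0.10887331,  0.89291483]), np.float64(-0.8015214384508991))
tee 0.007 (array([ 0.6483282 , -0.20912632,  3.66198112]), np.float64(-0.6583397386625672))
tee 0.009 (array([ 0.64776949, -0.22287223,  5.74751116]), np.float64(-0.7043054427294883))
tee 0.011 (array([ 0.64809857, -0.22215076,  5.81506682]), np.float64(-0.7591943957968477))
tee 0.007 (array([ 0.61616458, -0.33215915,  3.47428274]), np.float64(-0.6320613542835765))
tee 0.009 (array([ 0.61577477, -0.33763311,  5.14562423]), np.float64(-0.6740594059405941))
tee 0.011 (array([ 0.61671922, -0.33979002,  5.17232505]), np.float64(-0.7230246389124894))
mat [ 0.425331   -0.41835729  0.003     ]
head [ 0.47651756 -0.40784788  0.093     ]
```

```bash
sed -i 's/\.018,0),\*p/RB,0),*p/; s/ring,\.018,1)/ring,RB,1)/; s/^def tee_mask/RB=.018\ndef tee_mask/' fit.py; grep -n RB fit.py
python3 - <<'E'
import fit as F
from fit import *
t=cv2.imread("pics/top0.png")
W=[]
for rb,ring in ((.018,.013),(.016,.012),(.016,.015)):
  F.RB=rb; P=[]
  for u,v in ((282,189),(316,188),(350,191),(389,200)):
    b=(u-22,v-22,u+22,v+22); g=back("top",u,v,.02)
    r=fit_tee(t,b,g[0],g[1],np.arange(0,6.2,.7),ring); print("tee",rb,ring,r); P.append(r[0])
D=[]
for p in P:
    L=[[-.04,0,0],[.04,0,0],[0,0,0],[0,.042,0],[0,.03,0]]
    D.append(proj("top",place(np.array(L),p[0],p[1],p[2],.018)))
crop(t,"pics/ov1.png",(260,160,410,220),5,D)
E
```

```text
29:RB=.018
32:    return hullmask(n,place(cyl(-L,L,RB,0),*p[:3],z),S,b[:2],sz)|hullmask(n,place(cyl(0,.042-ring,RB,1),*p[:3],z),S,b[:2],sz)
tee 0.018 0.013 (array([ 0.66623505, -0.00117497,  1.15862514]), np.float64(-0.844088669950739))
tee 0.018 0.013 (array([ 0.66666353, -0.1090777 ,  0.94980135]), np.float64(-0.8290117416829745))
tee 0.018 0.013 (array([ 0.64803632, -0.22172628, -0.4538022 ]), np.float64(-0.8200520217545519))
tee 0.018 0.013 (array([ 0.61824925, -0.34067118,  5.18514528]), np.float64(-0.7794824822532631))
tee 0.016 0.012 (array([ 0.66731677, -0.00166784,  1.17302842]), np.float64(-0.9141506957206615))
tee 0.016 0.012 (array([ 0.66663862, -0.1089296 ,  0.8208002 ]), np.float64(-0.8914345222598282))
tee 0.016 0.012 (array([ 0.64704339, -0.22263672,  5.83848608]), np.float64(-0.8695106649937264))
tee 0.016 0.012 (array([ 0.61767601, -0.34203607,  5.23749276]), np.float64(-0.8288288288288288))
tee 0.016 0.015 (array([ 6.66197584e-01, -1.10219868e-03,  1.16477201e+00]), np.float64(-0.8558290505815526))
tee 0.016 0.015 (array([ 0.66601711, -0.10796278,  0.85677157]), np.float64(-0.8612622415669206))
tee 0.016 0.015 (array([ 0.64758594, -0.22218157, -0.41037344]), np.float64(-0.905214557305812))
tee 0.016 0.015 (array([ 0.61848251, -0.34184033,  5.23814548]), np.float64(-0.9043243243243243))
```

View pics/ov1.png

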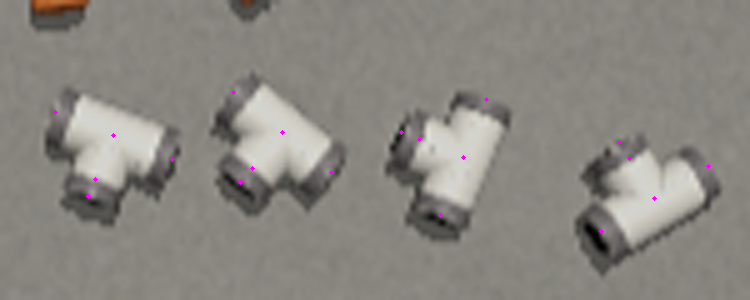

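Run:
```python
from fit import *
t=cv2.imread("pics/top0.png"); s=cv2.imread("pics/scene0.png")
m=cv2.inRange(t,(0,0,0),(45,45,45)); k=np.zeros_like(m); k[230:262,400:440]=m[230:262,400:440]
ys,xs=np.nonzero(k); print("head px",xs.min(),xs.max(),ys.min(),ys.max())
HEAD=cyl(-.045,.045,.0275,0)[:,[1,2,0]]; kk=up(k>0,(395,225,445,265),4)
def c(p): return -iou(hullmask("top",HEAD+[p[0],p[1],.048],4,(395,225),(50,40))>0,kk)
ht=fit(c,[.476,-.408],[.01,.01]); print(ht)
ms=cv2.inRange(s,(0,0,0),(50,50,50)); b=(222,150,250,190); k2=up(ms>0,b,4)
hs=fit(lambda p:-iou(hullmask("scene",HEAD+[p[0],p[1],.048],4,b[:2],(28,40))>0,k2),[.476,-.408],[.01,.01]); print(hs)
for q in ((416.2,255),(411,281),(406.7,303)): print(back("top",*q,.063))
# handle mask
h=cv2.cvtColor(t,cv2.COLOR_BGR2HSV); b=(395,250,425,310)
w=up(((h[:,:,0]<20)&(h[:,:,1]>50)&(h[:,:,2]>130)),b,4); 
HB=np.array([[a,bb,cc] for a in(-.192,-.03) for bb in(-.012,.012) for cc in(-.015,.015)])
def ch(p): return -iou(hullmask("top",place(HB,p[0],p[1],p[2],.048),4,b[:2],(30,60))>0,w)
r=fit(ch,[ht[0][0],ht[0][1],-.2],[.01,.01,.1]); print(r)
p=r[0]; print("grip",place(np.array([[-.062,0,0]]),*p,.048))
crop(t,"pics/ov2.png",(380,215,450,315),6,[proj("top",place(HB,*p,.048)),proj("top",HEAD+[ht[0][0],ht[0][1],.048])])
```

```text
head px 405 431 236 252
(array([ 0.4761971 , -0.40931114]), np.float64(-0.8302150237363864))
(array([ 0.47144272, -0.42000618]), np.float64(-0.7442331040064751))
[ 0.44339579 -0.39976969  0.063     ]
[ 0.36590265 -0.38073541  0.063     ]
[ 0.30081142 -0.36504815  0.063     ]
(array([ 0.47657748, -0.40686452, -0.18820674]), np.float64(-0.6137518684603886))
grip [[ 0.41567232 -0.39526447  0.048     ]]
```

View pics/ov2.png

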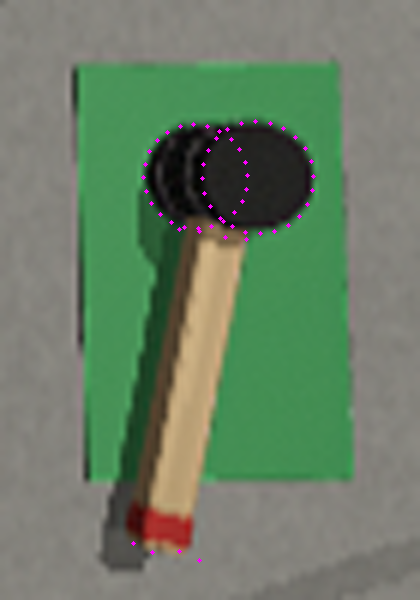

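Call:
{"name": "apply_moves", "arguments": {"targets": [{"jaw": -1,"x": 0.237,"y": -0.078,"z": 0.09,"roll": 0.61},{"jaw": -1,"x": 0.237,"y": -0.078,"z": 0.09,"roll": 0.61},{"jaw": -1,"x": 0.237,"y": -0.078,"z": 0.09,"roll": 0.61},{"jaw": -1,"x": 0.237,"y": -0.078,"z": 0.09,"roll": 0.61},{"jaw": -1,"x": 0.237,"y": -0.078,"z": 0.09,"roll": 0.61},{"jaw": -1,"x": 0.237,"y": -0.078,"z": 0.09,"roll": 0.61},{"jaw": -1,"x": 0.237,"y": -0.078,"z": 0.09,"roll": 0.61},{"jaw": -1,"x": 0.237,"y": -0.078,"z": 0.09,"roll": 0.61},{"jaw": -1,"x": 0.237,"y": -0.078,"z": 0.09,"roll": 0.61},{"jaw": -1,"x": 0.237,"y": -0.078,"z": 0.09,"roll": 0.61}]}}

```text
time: 0.93
tool_pos: [0.4153, -0.3952, 0.1287]
tcp_rot: [3.141, 0.0, -0.225]
wrist_force: [0.4, 0.3, 0.4]
gripper_width: 0.0932
```

Call:
{"name": "apply_moves", "arguments": {"targets": [{"jaw": -1,"x": 0,"y": 0,"z": 0.1,"roll": 0},{"jaw": -1,"x": 0,"y": 0,"z": 0.1,"roll": 0},{"jaw": -1,"x": 0,"y": 0,"z": 0.1,"roll": 0},{"jaw": -1,"x": 0,"y": 0,"z": 0.1,"roll": 0},{"jaw": 1,"x": 0,"y": 0,"z": 0.1,"roll": 0},{"jaw": 1,"x": 0,"y": 0,"z": 0.1,"roll": 0},{"jaw": 1,"x": 0,"y": 0,"z": 0.1,"roll": 0},{"jaw": 1,"x": 0,"y": 0,"z": 0.1,"roll": 0},{"jaw": 1,"x": 0,"y": 0,"z": 0.1,"roll": 0},{"jaw": 1,"x": 0,"y": 0,"z": 0.1,"roll": 0}], "squeeze": 60}}

```text
time: 1.77
tool_pos: [0.4162, -0.3955, 0.0298]
tcp_rot: [3.14, -0.002, -0.225]
wrist_force: [0.2, 0.4, 0.5]
gripper_width: 0.0575
```

Call:
{"name": "apply_moves", "arguments": {"targets": [{"jaw": 1,"x": 0,"y": 0,"z": 0,"roll": 0},{"jaw": 1,"x": 0,"y": 0,"z": 0,"roll": 0},{"jaw": 1,"x": 0,"y": 0,"z": 0,"roll": 0}]}}

```text
time: 2.02
tool_pos: [0.4157, -0.3948, 0.0287]
tcp_rot: [-3.142, 0.0, -0.225]
wrist_force: [0.6, 0.3, 0.4]
gripper_width: 0.0378
```

Call:
{"name": "apply_moves", "arguments": {"targets": [{"jaw": 1,"x": 0,"y": 0,"z": 0,"roll": 0},{"jaw": 1,"x": 0,"y": 0,"z": 0,"roll": 0},{"jaw": 1,"x": 0,"y": 0,"z": 0,"roll": 0},{"jaw": 1,"x": 0,"y": 0,"z": 0,"roll": 0},{"jaw": 1,"x": 0,"y": 0,"z": -0.02,"roll": 0},{"jaw": 1,"x": 0,"y": 0,"z": -0.04,"roll": 0},{"jaw": 1,"x": 0,"y": 0,"z": -0.06,"roll": 0},{"jaw": 1,"x": 0,"y": 0,"z": -0.06,"roll": 0},{"jaw": 1,"x": 0,"y": 0,"z": -0.06,"roll": 0}]}}

```text
time: 2.77
tool_pos: [0.4159, -0.3952, 0.0889]
tcp_rot: [3.141, -0.001, -0.225]
wrist_force: [0.4, 0.6, -5.5]
gripper_width: 0.024
```

Run:
```python
from h import *
snap("scene","1",(200,100,300,200),6); snap("top","1"); print(manip.sense()["moment"])
```

```text
[0.10898118 0.30215706 0.0179935 ]
```

View pics/scene_1.png

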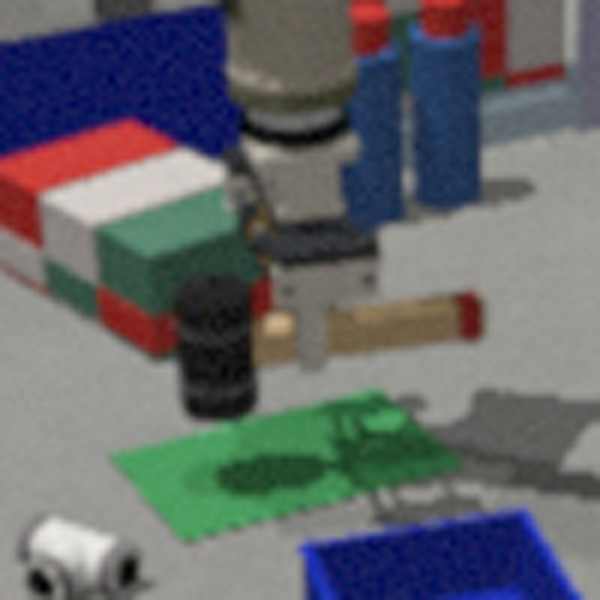

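Call:
{"name": "apply_moves", "arguments": {"targets": [{"jaw": 1,"x": 0,"y": 0,"z": -0.04,"roll": 0},{"jaw": 1,"x": 0,"y": 0,"z": -0.08,"roll": 0},{"jaw": 1,"x": 0,"y": 0,"z": -0.115,"roll": 0},{"jaw": 1,"x": -0.01,"y": -0.03,"z": -0.135,"roll": 0},{"jaw": 1,"x": -0.02,"y": -0.067,"z": -0.135,"roll": 0},{"jaw": 1,"x": -0.03,"y": -0.105,"z": -0.135,"roll": 0},{"jaw": 1,"x": -0.042,"y": -0.143,"z": -0.135,"roll": 0},{"jaw": 1,"x": -0.055,"y": -0.18,"z": -0.135,"roll": 0},{"jaw": 1,"x": -0.067,"y": -0.218,"z": -0.135,"roll": 0},{"jaw": 1,"x": -0.07,"y": -0.22,"z": -0.135,"roll": 0}]}}

```text
time: 3.7
tool_pos: [0.3953, -0.1588, 0.2213]
tcp_rot: [-3.137, 0.004, -0.221]
wrist_force: [-1.1, -1.6, -5.5]
gripper_width: 0.0238
```

Call:
{"name": "apply_moves", "arguments": {"targets": [{"jaw": 1,"x": -0.012,"y": -0.038,"z": 0,"roll": -0.03},{"jaw": 1,"x": -0.024,"y": -0.076,"z": 0,"roll": -0.06},{"jaw": 1,"x": -0.036,"y": -0.114,"z": 0,"roll": -0.09},{"jaw": 1,"x": -0.048,"y": -0.152,"z": 0,"roll": -0.12},{"jaw": 1,"x": -0.06,"y": -0.19,"z": 0,"roll": -0.15},{"jaw": 1,"x": -0.072,"y": -0.228,"z": 0,"roll": -0.18},{"jaw": 1,"x": -0.084,"y": -0.266,"z": 0,"roll": -0.2},{"jaw": 1,"x": -0.094,"y": -0.3,"z": 0,"roll": -0.225},{"jaw": 1,"x": -0.102,"y": -0.34,"z": 0,"roll": -0.225},{"jaw": 1,"x": -0.102,"y": -0.34,"z": 0,"roll": -0.225}]}}

```text
time: 4.53
tool_pos: [0.3709, 0.1956, 0.2216]
tcp_rot: [-3.139, 0.003, 0.007]
wrist_force: [0.7, -0.8, -5.1]
gripper_width: 0.0235
```

Call:
{"name": "apply_moves", "arguments": {"targets": [{"jaw": 1,"x": 0,"y": 0,"z": 0,"roll": 0},{"jaw": 1,"x": 0,"y": 0,"z": 0,"roll": 0},{"jaw": 1,"x": 0,"y": 0,"z": 0,"roll": 0}]}}

```text
time: 4.78
tool_pos: [0.3727, 0.1885, 0.2225]
tcp_rot: [3.141, 0.002, -0.001]
wrist_force: [-0.0, 0.6, -5.2]
gripper_width: 0.0237
```

Run:
```python
from h import *
s=manip.sense(); p=s["tool_pos"]; print(p,s["tcp_rot"],s["moment"])
H=[p+[.062+.0275*np.cos(a),.0275*np.sin(a),.019-.045] for a in np.arange(0,6.3,.5)]
H2=[p+[.062+.0275*np.cos(a),.0275*np.sin(a),.019+.045] for a in np.arange(0,6.3,.5)]
snap("scene","2",(230,130,380,280),5,[proj("scene",np.array(H)),proj("scene",np.array(H2))]); snap("top","2",(150,150,300,290),5,[proj("top",np.array(H2))])
```

```text
[0.37267369 0.1884553  0.22250795] [ 3.14057898e+00  1.88515889e-03 -1.21637955e-03] [0.02962237 0.2031095  0.02232705]
```

View pics/scene_2.png

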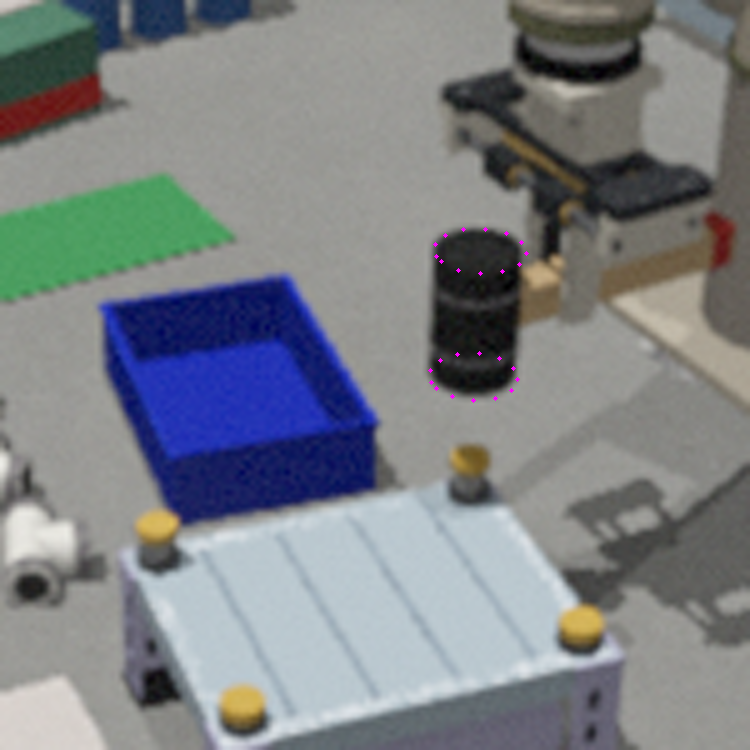

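View pics/top_2.png

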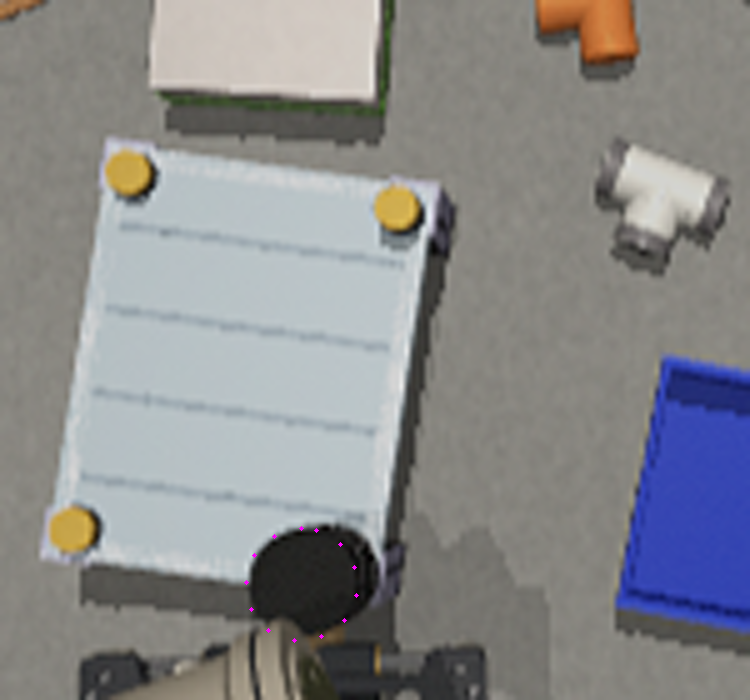

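Call:
{"name": "apply_moves", "arguments": {"targets": [{"jaw": 1,"x": 0,"y": 0,"z": 0.03,"roll": 0},{"jaw": 1,"x": 0,"y": 0,"z": 0.052,"roll": 0},{"jaw": 1,"x": 0,"y": 0,"z": 0.058,"roll": 0},{"jaw": 1,"x": 0,"y": 0,"z": 0.062,"roll": 0},{"jaw": 1,"x": 0,"y": 0,"z": 0.066,"roll": 0},{"jaw": 1,"x": 0,"y": 0,"z": 0.069,"roll": 0},{"jaw": 1,"x": 0,"y": 0,"z": 0.071,"roll": 0},{"jaw": 1,"x": 0,"y": 0,"z": 0.073,"roll": 0},{"jaw": 1,"x": 0,"y": 0,"z": 0.0745,"roll": 0},{"jaw": 1,"x": 0,"y": 0,"z": 0.0745,"roll": 0}]}}

```text
time: 5.72
tool_pos: [0.374, 0.1893, 0.1497]
tcp_rot: [3.142, -0.002, -0.0]
wrist_force: [-0.4, -3.2, 0.2]
gripper_width: 0.0236
```

Run:
```python
from h import *
s=manip.sense(); p=s["tool_pos"]; print(p,s["tcp_rot"],s["moment"],s["wrist_force"])
H=[p+[.062+.0275*np.cos(a),.0275*np.sin(a),.019-.045] for a in np.arange(0,6.3,.5)]
H2=[p+[.062+.0275*np.cos(a),.0275*np.sin(a),.019+.045] for a in np.arange(0,6.3,.5)]
snap("scene","3",(230,130,380,280),5,[proj("scene",np.array(H)),proj("scene",np.array(H2))])
```

```text
[0.37397019 0.18932355 0.14974023] [ 3.14157761e+00 -2.23917060e-03 -3.58442391e-04] [-0.5927725  -0.23796935 -0.15732619] [-0.3885009  -3.19199213  0.19467873]
```

View pics/scene_3.png

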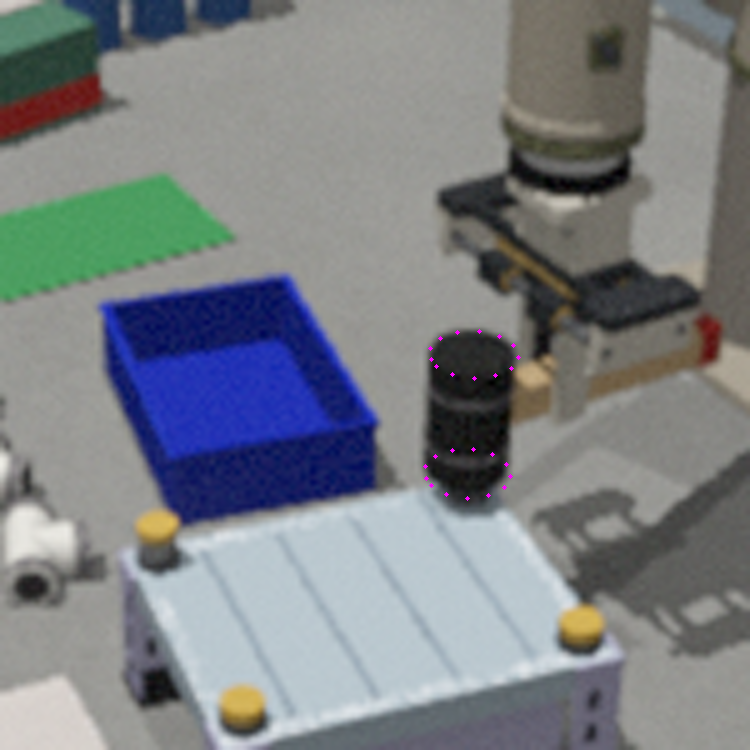

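Call:
{"name": "apply_moves", "arguments": {"targets": [{"jaw": 1,"x": 0,"y": 0,"z": 0.0015,"roll": 0},{"jaw": 1,"x": 0,"y": 0,"z": 0.0025,"roll": 0},{"jaw": 1,"x": 0,"y": 0,"z": 0.0025,"roll": 0}]}}

```text
time: 6.02
tool_pos: [0.3738, 0.1896, 0.1473]
tcp_rot: [-3.141, -0.002, -0.0]
wrist_force: [1.5, -4.3, 3.7]
gripper_width: 0.0237
```

Call:
{"name": "apply_moves", "arguments": {"targets": [{"jaw": 1,"x": 0,"y": 0,"z": 0.0015,"roll": 0},{"jaw": 1,"x": 0,"y": 0,"z": 0.0025,"roll": 0},{"jaw": 1,"x": 0,"y": 0,"z": 0.0025,"roll": 0}]}}

```text
time: 6.27
tool_pos: [0.3734, 0.1898, 0.1463]
tcp_rot: [-3.141, -0.001, 0.0]
wrist_force: [-9.1, -5.5, 19.5]
gripper_width: 0.0234
```

Call:
{"name": "apply_moves", "arguments": {"targets": [{"jaw": 1,"x": 0,"y": 0,"z": -0.03,"roll": 0},{"jaw": 1,"x": 0,"y": 0,"z": -0.065,"roll": 0},{"jaw": 1,"x": 0.035,"y": 0.006,"z": -0.075,"roll": 0},{"jaw": 1,"x": 0.07,"y": 0.012,"z": -0.075,"roll": 0},{"jaw": 1,"x": 0.105,"y": 0.018,"z": -0.075,"roll": 0},{"jaw": 1,"x": 0.14,"y": 0.024,"z": -0.075,"roll": 0},{"jaw": 1,"x": 0.175,"y": 0.03,"z": -0.075,"roll": 0},{"jaw": 1,"x": 0.205,"y": 0.034,"z": -0.075,"roll": 0},{"jaw": 1,"x": 0.205,"y": 0.034,"z": -0.075,"roll": 0},{"jaw": 1,"x": 0.205,"y": 0.034,"z": -0.075,"roll": 0}]}}

```text
time: 7.1
tool_pos: [0.5778, 0.1553, 0.2159]
tcp_rot: [-3.141, 0.005, -0.001]
wrist_force: [-0.1, -0.1, -4.7]
gripper_width: 0.0236
```

Run:
```python
from h import *
s=manip.sense(); p=s["tool_pos"]; print(p,s["tcp_rot"],s["moment"],s["wrist_force"])
H=[p+[.062+.0275*np.cos(a),.0275*np.sin(a),.019-.045] for a in np.arange(0,6.3,.5)]
H2=[p+[.062+.0275*np.cos(a),.0275*np.sin(a),.019+.045] for a in np.arange(0,6.3,.5)]
snap("scene","4",(230,130,380,280),5,[proj("scene",np.array(H)),proj("scene",np.array(H2))])
```

```text
[0.57776876 0.15526666 0.21593787] [-3.14136556e+00  5.26087475e-03 -9.94506398e-04] [ 0.01026732  0.05603032 -0.05084424] [-0.10057    -0.1057153  -4.74381465]
```

View pics/scene_4.png

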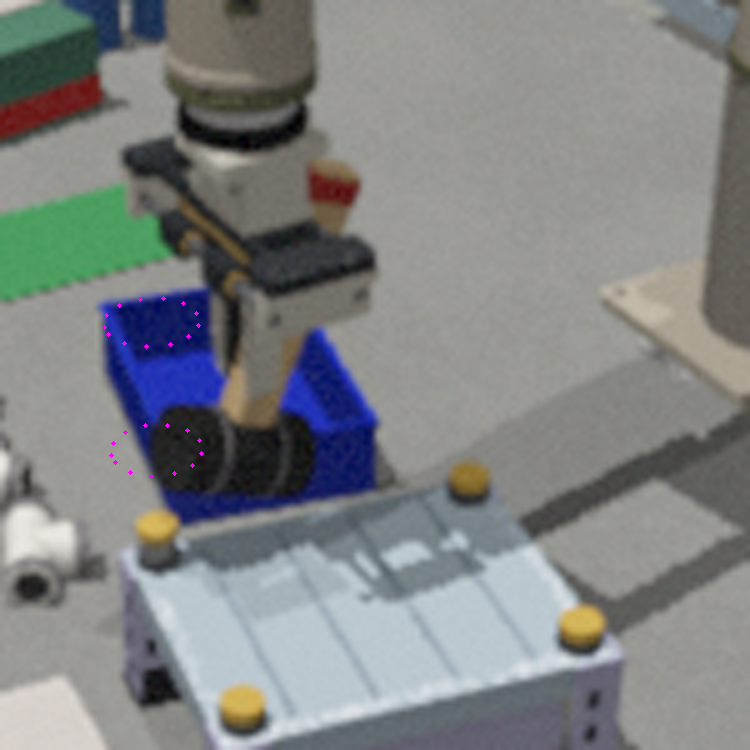

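```bash
cat > mal.py <<'E'
from fit import *
def mallet(p,yaw,th,L=.062):
    # grasp point p(TCP), returns head pts, handle pts
    R=Ro.from_euler('ZY',[yaw,th]).as_matrix(); g=np.array(p)+[0,0,.019]
    HEAD=cyl(-.045,.045,.0275,0)[:,[1,2,0]]+[L,0,0]
    HB=np.array([[a,b,c] for a in(L-.192,L-.027) for b in(-.012,.012) for c in(-.015,.015)])
    return HEAD@R.T+g, HB@R.T+g, R
E
python3 - <<'E'
from mal import *
s=cv2.imread("pics/raw_scene_4.png"); p=manip.sense()["tool_pos"]
b=(255,200,300,235)
k=np.zeros(s.shape[:2],bool); m=cv2.inRange(s,(0,0,0),(50,50,50))>0; k[205:232,258:295]=m[205:232,258:295]
k=up(k,b,4)
best=None
for th0 in (.9,1.2,1.5,1.8):
  r=fit(lambda q:-iou(hullmask("scene",mallet(p,0,q[0],q[1])[0],4,b[:2],(45,35))>0,k),[th0,.062],[.15,.005]); print(r)
  if best is None or r[1]<best[1]: best=r
h,hb,R=mallet(p,0,*best[0]); print(h[:,2].min(),h.mean(0))
crop(s,"pics/ov4.png",(230,130,380,280),5,[proj("scene",h),proj("scene",hb)])
t=snap("top","4",(150,150,300,290),5,[proj("top",h),proj("top",hb)])
E
```

```text
(array([1.35482597, 0.06582793]), np.float64(-0.6957522494245658))
(array([1.35932746, 0.06579572]), np.float64(-0.6962714704650188))
(array([1.35921033, 0.06579172]), np.float64(-0.6961892797319933))
(array([1.35927537, 0.06578264]), np.float64(-0.6961574704219453))
0.13514199027492096 [0.59088449 0.15560912 0.17147472]
```

View pics/ov4.png

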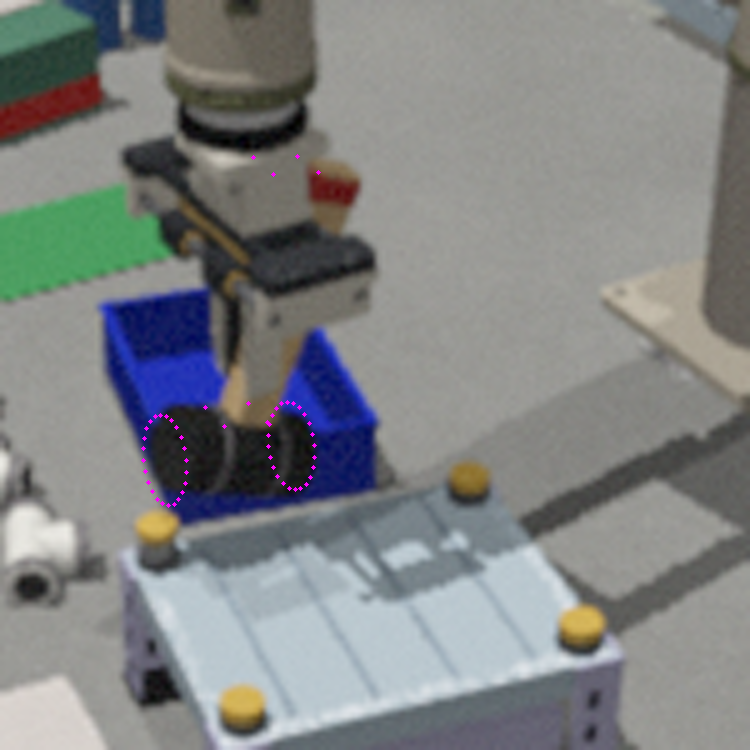

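View pics/top_4.png

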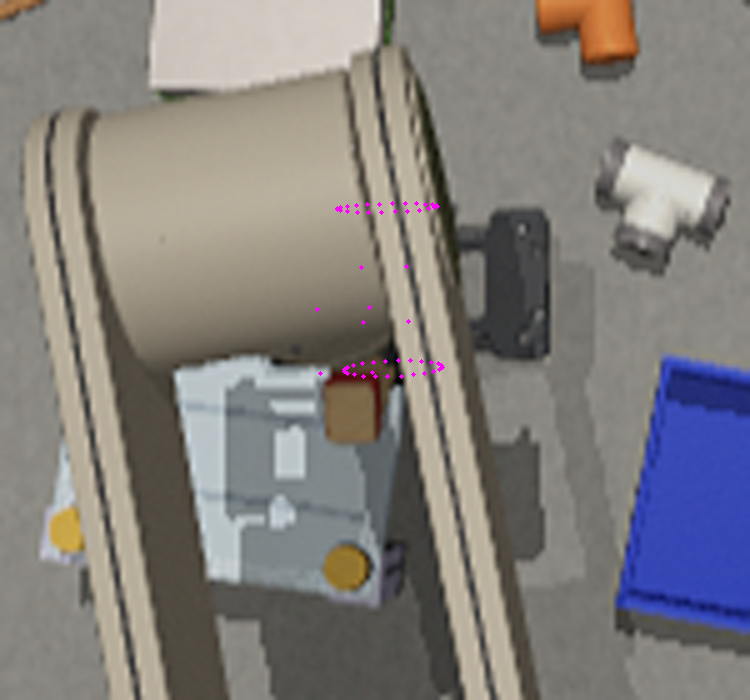

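Run:
```python
from mal import *
p=manip.sense()["tool_pos"]; g=p+[0,0,.019]
e=tri((220.4,231.8),(297.0,163.4)); print(e,e-g,np.linalg.norm(e-g))
d=g-e; print("theta",np.arctan2(-d[2],d[0]),"y",d[1])
s=cv2.imread("pics/raw_scene_4.png")
for th in (1.1,1.2):
    h,hb,R=mallet(p,0,th); print(th,h[:,2].min(),h[h[:,2].argmin()],h.mean(0))
    crop(s,f"pics/ov4_{int(th*10)}.png",(230,130,380,280),4,[proj("scene",h),proj("scene",hb)])
im=np.hstack([cv2.imread(f"pics/ov4_{a}.png")[:,:400] for a in(11,12)]); cv2.imwrite("pics/ov4c.png",im)
```

```text
[0.51658839 0.15407102 0.34694489] [-0.06022263 -0.00173779  0.11031574] 0.12569545421712955
theta 1.0710974973923544 y 0.0017377897202889292
1.1 0.1364542706664577 [0.57730354 0.15580881 0.13645427] [0.60493398 0.15580881 0.1813743 ]
1.2 0.13690555771059007 [0.56730028 0.15580881 0.13690556] [0.5992772  0.15580881 0.17884273]
```

View pics/ov4c.png

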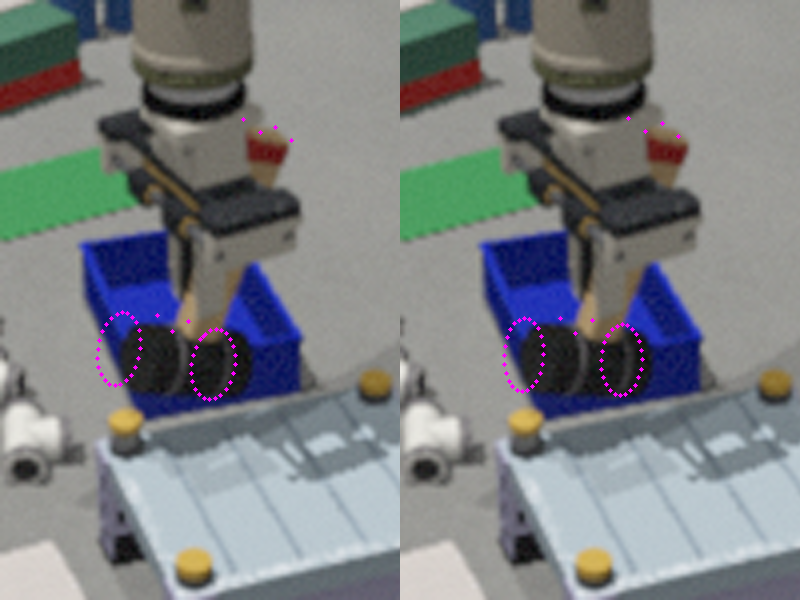

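Run:
```python
from mal import *
p=manip.sense()["tool_pos"]; g=p+[0,0,.019]
c=C["scene"]; o=-c["R"].T@c["t"]; d=c["R"].T@np.linalg.solve(c["K"],[276.8,220,1]); X=o+d*(.155-o[1])/d[1]; print("head",X)
e=np.array([.5166,.1541,.347]); v=X-e; print(np.linalg.norm(v),np.arctan2(-v[2],v[0]))
s=cv2.imread("pics/raw_scene_4.png")
k=(s.max(2)<52); b=(255,205,300,235); kk=up(k&(np.indices(k.shape)[0]>208),b,4)
def mk(q):
    R=Ro.from_euler('ZY',[0,q[2]]).as_matrix(); H=cyl(-.045,.045,.0275,0)[:,[1,2,0]]@R.T+[q[0],.155,q[1]]; return H,R
def cost(q):
    H,R=mk(q); ep=proj("scene",np.array([q[0],.155,q[1]])+R@[-.192,0,0]); et=proj("top",np.array([q[0],.155,q[1]])+R@[-.192,0,0])
    return -iou(hullmask("scene",H,4,b[:2],(45,30))>0,kk)+.03*(np.hypot(*(ep-[297,163.4]))+np.hypot(*(et-[220.4,231.8])))
for th in (1.1,1.3):
    r=fit(cost,[X[0],X[2],th],[.01,.01,.1]); print(r)
H,R=mk(r[0]); print(H[H[:,2].argmin()])
HB=np.array([[a,bb,cc] for a in(-.192,-.027) for bb in(-.012,.012) for cc in(-.015,.015)])@R.T+[r[0][0],.155,r[0][1]]
crop(s,"pics/ov5.png",(230,130,380,280),4,[proj("scene",H),proj("scene",HB)])
cv2.imwrite("pics/ov5b.png",np.hstack([cv2.imread("pics/ov5.png"),cv2.resize(kk.astype(np.uint8)*255,None,fx=1,fy=1)[:,:,None].repeat(3,2)] if False else [cv2.imread("pics/ov5.png")]))
v=R.T@(g-np.array([r[0][0],.155,r[0][1]])); print("grasp in mallet frame",v)
```

```text
head [0.58526707 0.155      0.16962565]
0.19020420088725276 1.2014331011162604
(array([0.58628294, 0.1685088 , 1.20052303]), np.float64(-0.6942648519645803))
(array([0.58668384, 0.16870212, 1.19702429]), np.float64(-0.6942469438278693))
[0.55483185 0.155      0.12666998]
grasp in mallet frame [-0.06684199  0.00080881  0.01561101]
```

View pics/ov5.png

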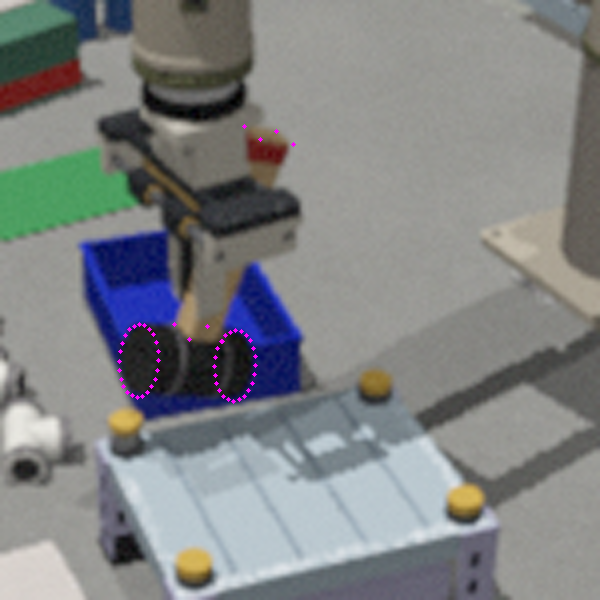

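Call:
{"name": "apply_moves", "arguments": {"targets": [{"jaw": 1,"x": 0,"y": 0,"z": -0.02,"roll": 0},{"jaw": 1,"x": 0,"y": 0,"z": -0.035,"roll": 0},{"jaw": 1,"x": 0.02,"y": 0,"z": -0.035,"roll": 0},{"jaw": 1,"x": 0.04,"y": 0,"z": -0.035,"roll": 0},{"jaw": 1,"x": 0.065,"y": 0,"z": -0.035,"roll": 0},{"jaw": 1,"x": 0.085,"y": 0,"z": -0.035,"roll": 0},{"jaw": 1,"x": 0.085,"y": 0,"z": -0.035,"roll": 0},{"jaw": 1,"x": 0.085,"y": 0,"z": -0.035,"roll": 0}]}}

```text
time: 7.87
tool_pos: [0.6623, 0.1559, 0.2536]
tcp_rot: [-3.141, 0.001, 0.0]
wrist_force: [-0.3, 0.3, -4.9]
gripper_width: 0.0234
```

Run:
```python
from mal import *
s=manip.sense(); p=s["tool_pos"]; print(p,s["moment"],s["wrist_force"])
def mk(p,th=1.2):
    R=Ro.from_euler('ZY',[0,th]).as_matrix(); c=p+[.0085,0,-.0475]; return cyl(-.045,.045,.0275,0)[:,[1,2,0]]@R.T+c, np.array([[a,bb,cc] for a in(-.192,-.027) for bb in(-.012,.012) for cc in(-.015,.015)])@R.T+c
H,HB=mk(p); print(H[H[:,2].argmin()])
snap("scene","6",(210,130,360,280),4,[proj("scene",H),proj("scene",HB)])
```

```text
[0.66228033 0.15594932 0.2535829 ] [0.00456125 0.04223694 0.01984102] [-0.33764009  0.32084297 -4.86546877]
[0.63880341 0.15594932 0.16414573]
```

View pics/scene_6.png

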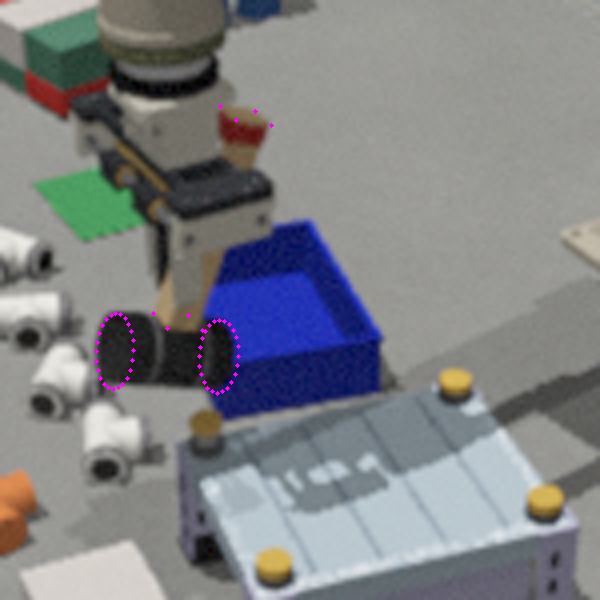

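Call:
{"name": "apply_moves", "arguments": {"targets": [{"jaw": 1,"x": 0,"y": 0,"z": 0.02,"roll": 0},{"jaw": 1,"x": 0,"y": 0,"z": 0.026,"roll": 0},{"jaw": 1,"x": 0,"y": 0,"z": 0.029,"roll": 0},{"jaw": 1,"x": 0,"y": 0,"z": 0.032,"roll": 0},{"jaw": 1,"x": 0,"y": 0,"z": 0.035,"roll": 0},{"jaw": 1,"x": 0,"y": 0,"z": 0.038,"roll": 0},{"jaw": 1,"x": 0,"y": 0,"z": 0.038,"roll": 0}]}}

```text
time: 8.5
tool_pos: [0.663, 0.1556, 0.2168]
tcp_rot: [-3.141, -0.001, -0.0]
wrist_force: [-3.7, 0.9, 0.8]
gripper_width: 0.0234
```

Run:
```python
from mal import *
s=manip.sense(); p=s["tool_pos"]; print(p,s["moment"],s["wrist_force"])
def mk(p,th=1.2):
    R=Ro.from_euler('ZY',[0,th]).as_matrix(); c=p+[.0085,0,-.0475]; return cyl(-.045,.045,.0275,0)[:,[1,2,0]]@R.T+c, np.array([[a,bb,cc] for a in(-.192,-.027) for bb in(-.012,.012) for cc in(-.015,.015)])@R.T+c
H,HB=mk(p); print(H[H[:,2].argmin()])
snap("scene","7",(210,130,360,280),4,[proj("scene",H),proj("scene",HB)])
```

```text
[0.66297693 0.15557421 0.2167869 ] [ 0.12178671  1.06005726 -0.00608502] [-3.72913295  0.92857651  0.77636509]
[0.63950001 0.15557421 0.12734972]
```

View pics/scene_7.png

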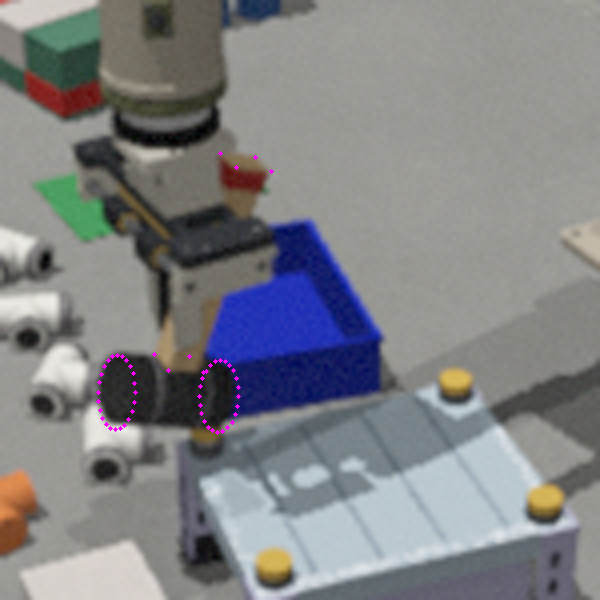

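Call:
{"name": "apply_moves", "arguments": {"targets": [{"jaw": 1,"x": 0,"y": 0,"z": 0.002,"roll": 0},{"jaw": 1,"x": 0,"y": 0,"z": 0.004,"roll": 0},{"jaw": 1,"x": 0,"y": 0,"z": 0.006,"roll": 0},{"jaw": 1,"x": 0,"y": 0,"z": 0.006,"roll": 0}]}}

```text
time: 8.88
tool_pos: [0.6632, 0.1555, 0.2099]
tcp_rot: [-3.141, -0.0, -0.0]
wrist_force: [-1.4, 1.3, 0.5]
gripper_width: 0.0236
```

Call:
{"name": "apply_moves", "arguments": {"targets": [{"jaw": 1,"x": 0,"y": 0,"z": 0.0015,"roll": 0},{"jaw": 1,"x": 0,"y": 0,"z": 0.0025,"roll": 0},{"jaw": 1,"x": 0,"y": 0,"z": 0.0025,"roll": 0}]}}

```text
time: 9.13
tool_pos: [0.6633, 0.1556, 0.2094]
tcp_rot: [-3.141, -0.001, -0.0]
wrist_force: [-5.0, 1.2, 9.5]
gripper_width: 0.0236
```

Call:
{"name": "apply_moves", "arguments": {"targets": [{"jaw": 1,"x": 0,"y": 0,"z": 0.001,"roll": 0},{"jaw": 1,"x": 0,"y": 0,"z": 0.002,"roll": 0},{"jaw": 1,"x": 0,"y": 0,"z": 0.002,"roll": 0}]}}

```text
time: 9.38
tool_pos: [0.6634, 0.1556, 0.2091]
tcp_rot: [-3.141, -0.002, -0.0]
wrist_force: [-9.0, -0.8, 17.1]
gripper_width: 0.0233
```

Call:
{"name": "apply_moves", "arguments": {"targets": [{"jaw": 1,"x": 0,"y": 0,"z": -0.03,"roll": 0},{"jaw": 1,"x": 0,"y": 0,"z": -0.06,"roll": 0},{"jaw": 1,"x": 0,"y": 0.02,"z": -0.07,"roll": 0},{"jaw": 1,"x": -0.01,"y": 0.06,"z": -0.07,"roll": 0},{"jaw": 1,"x": -0.02,"y": 0.1,"z": -0.07,"roll": 0},{"jaw": 1,"x": -0.02,"y": 0.13,"z": -0.07,"roll": 0},{"jaw": 1,"x": -0.02,"y": 0.13,"z": -0.07,"roll": 0}]}}

```text
time: 9.97
tool_pos: [0.6429, 0.0187, 0.2748]
tcp_rot: [3.138, 0.0, -0.006]
wrist_force: [0.1, 1.0, -4.8]
gripper_width: 0.0232
```

Run:
```python
from mal import *
s=manip.sense(); p=s["tool_pos"]; print(p,s["moment"],s["wrist_force"])
im=snap("scene","8",(200,130,370,290),4); print([b[:2] for b in blobs(im,*Y,(230,200,370,300))])
def ring(c): return proj("scene",np.array([[c[0]+.013*np.cos(a),c[1]+.013*np.sin(a),c[2]] for a in np.arange(0,6.3,.4)]))
crop(im,"pics/pins8.png",(240,205,360,290),6,[ring([.6399,.1552,.122]),ring([.4346,.1889,.122])])
```

```text
[0.64286832 0.01870653 0.27475603] [ 0.03455677  0.0501904  -0.0176047 ] [ 0.13092269  0.99113948 -4.83728983]
[((np.float64(323.4), np.float64(225.0)), 40), ((np.float64(261.0), np.float64(238.4)), 40), ((np.float64(345.6), np.float64(254.8)), 44), ((np.float64(278.3), np.float64(270.9)), 48)]
```

View pics/scene_8.png

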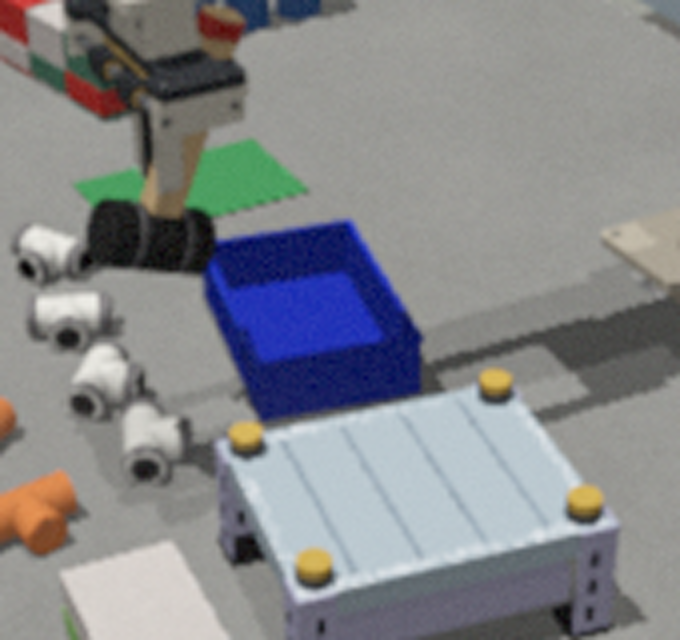

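View pics/pins8.png

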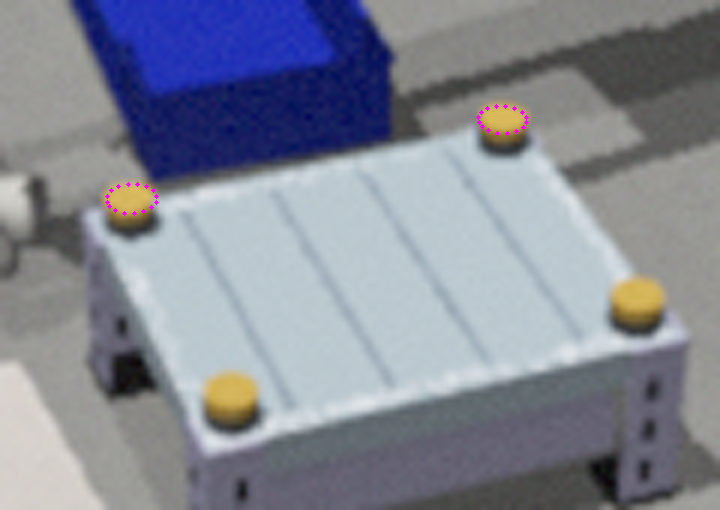

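Call:
{"name": "apply_moves", "arguments": {"targets": [{"jaw": 1,"x": -0.01,"y": 0.035,"z": 0.01,"roll": 0},{"jaw": 1,"x": -0.02,"y": 0.07,"z": 0.02,"roll": 0},{"jaw": 1,"x": -0.03,"y": 0.105,"z": 0.03,"roll": 0},{"jaw": 1,"x": -0.04,"y": 0.14,"z": 0.04,"roll": 0},{"jaw": 1,"x": -0.05,"y": 0.175,"z": 0.05,"roll": 0},{"jaw": 1,"x": -0.06,"y": 0.21,"z": 0.06,"roll": 0},{"jaw": 1,"x": -0.075,"y": 0.245,"z": 0.07,"roll": 0},{"jaw": 1,"x": -0.09,"y": 0.28,"z": 0.07,"roll": 0},{"jaw": 1,"x": -0.1,"y": 0.315,"z": 0.07,"roll": 0},{"jaw": 1,"x": -0.1,"y": 0.32,"z": 0.07,"roll": 0}]}}

```text
time: 10.85
tool_pos: [0.5408, -0.2998, 0.2045]
tcp_rot: [3.139, 0.002, -0.004]
wrist_force: [0.7, -0.7, -4.8]
gripper_width: 0.0235
```

Call:
{"name": "apply_moves", "arguments": {"targets": [{"jaw": 1,"x": -0.01,"y": 0.035,"z": 0,"roll": 0},{"jaw": 1,"x": -0.02,"y": 0.07,"z": 0,"roll": 0},{"jaw": 1,"x": -0.033,"y": 0.105,"z": 0.01,"roll": 0},{"jaw": 1,"x": -0.033,"y": 0.115,"z": 0.03,"roll": 0},{"jaw": 1,"x": -0.033,"y": 0.115,"z": 0.06,"roll": 0},{"jaw": 1,"x": -0.033,"y": 0.115,"z": 0.085,"roll": 0},{"jaw": 1,"x": -0.033,"y": 0.115,"z": 0.085,"roll": 0},{"jaw": 1,"x": -0.033,"y": 0.115,"z": 0.085,"roll": 0}]}}

```text
time: 11.52
tool_pos: [0.5091, -0.4079, 0.118]
tcp_rot: [-3.138, 0.004, 0.0]
wrist_force: [-0.7, -0.3, -4.3]
gripper_width: 0.0235
```

Run:
```python
from mal import *
s=manip.sense(); p=s["tool_pos"]; print(p,s["moment"],s["wrist_force"])
def mk(p,th=1.2):
    R=Ro.from_euler('ZY',[0,th]).as_matrix(); c=p+[.0085,0,-.0475]; return cyl(-.045,.045,.0275,0)[:,[1,2,0]]@R.T+c, np.array([[a,bb,cc] for a in(-.192,-.027) for bb in(-.012,.012) for cc in(-.015,.015)])@R.T+c
H,HB=mk(p); print(H[H[:,2].argmin()])
im=snap("scene","9",(190,100,310,200),6,[proj("scene",H),proj("scene",HB)])
```

```text
[ 0.50911325 -0.40785684  0.11800613] [0.01768035 0.04701911 0.03526917] [-0.66594289 -0.2612307  -4.32407733]
[ 0.48563633 -0.40785684  0.02856895]
```

View pics/scene_9.png

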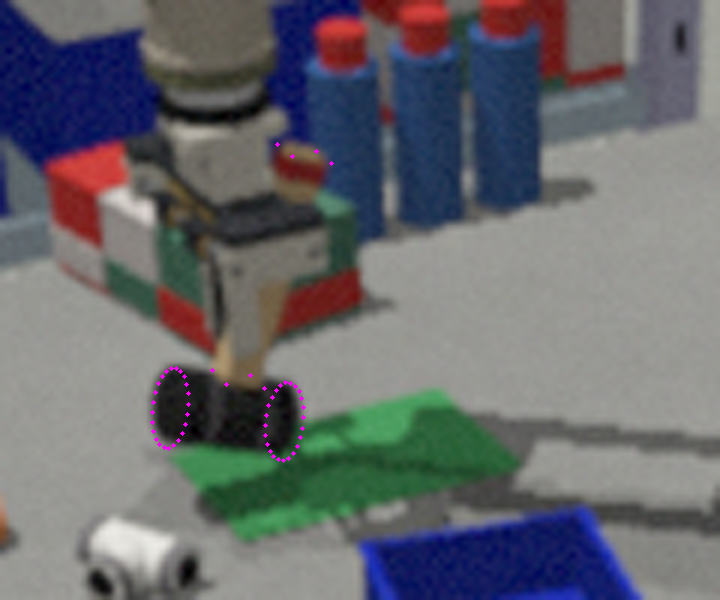

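Call:
{"name": "apply_moves", "arguments": {"targets": [{"jaw": 1,"x": 0,"y": 0,"z": 0.015,"roll": 0},{"jaw": 1,"x": 0,"y": 0,"z": 0.024,"roll": 0},{"jaw": 1,"x": 0,"y": 0,"z": 0.027,"roll": 0},{"jaw": 1,"x": 0,"y": 0,"z": 0.027,"roll": 0}]}}

```text
time: 11.9
tool_pos: [0.51, -0.4092, 0.0936]
tcp_rot: [-3.141, 0.0, 0.0]
wrist_force: [0.2, 0.1, -5.2]
gripper_width: 0.0234
```

Call:
{"name": "apply_moves", "arguments": {"targets": [{"jaw": 1,"x": -0.011,"y": 0,"z": 0.001,"roll": 0},{"jaw": 1,"x": -0.022,"y": 0,"z": 0.0,"roll": 0},{"jaw": 1,"x": -0.033,"y": 0,"z": 0.001,"roll": 0},{"jaw": 1,"x": -0.0445,"y": 0,"z": 0.002,"roll": 0},{"jaw": 1,"x": -0.055,"y": 0,"z": 0.005,"roll": 0},{"jaw": 1,"x": -0.066,"y": 0,"z": 0.008,"roll": 0},{"jaw": 1,"x": -0.066,"y": 0,"z": 0.008,"roll": 0}], "squeeze": 12}}

```text
time: 12.48
tool_pos: [0.4451, -0.4115, 0.09]
tcp_rot: [3.137, -0.005, -0.001]
wrist_force: [0.9, 2.5, 5.6]
gripper_width: 0.0238
```

Run:
```python
from mal import *
s=manip.sense(); p=s["tool_pos"]; print(p,s["moment"],s["wrist_force"])
im=snap("scene","10",(190,100,310,200),6)
```

```text
[ 0.44507705 -0.41146712  0.08995784] [ 0.52257269 -0.15738885 -0.01011469] [0.85607062 2.47790173 5.62064894]
```

View pics/scene_10.png

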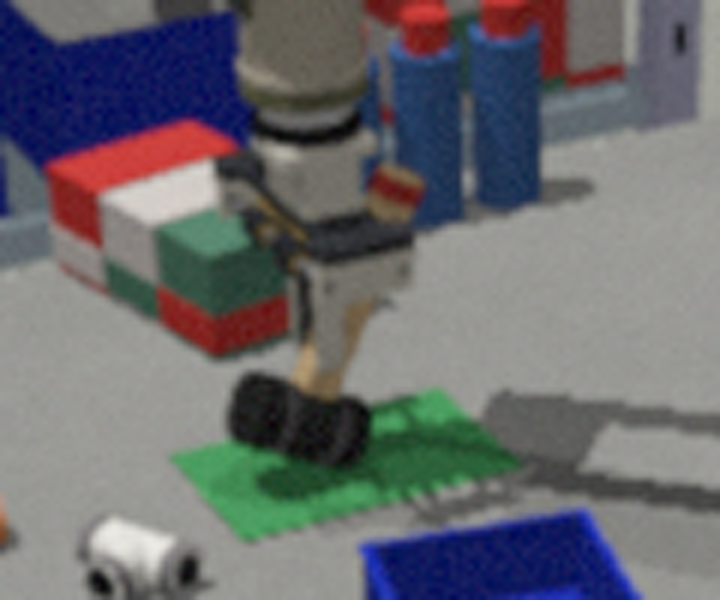

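Call:
{"name": "apply_moves", "arguments": {"targets": [{"jaw": 1,"x": -0.008,"y": 0,"z": 0.002,"roll": 0},{"jaw": 1,"x": -0.018,"y": 0,"z": 0.004,"roll": 0},{"jaw": 1,"x": -0.028,"y": 0,"z": 0.007,"roll": 0},{"jaw": 1,"x": -0.038,"y": 0,"z": 0.01,"roll": 0},{"jaw": 1,"x": -0.048,"y": 0,"z": 0.016,"roll": 0},{"jaw": 1,"x": -0.057,"y": 0,"z": 0.022,"roll": 0},{"jaw": 1,"x": -0.057,"y": 0,"z": 0.022,"roll": 0}], "squeeze": 8}}

```text
time: 13.12
tool_pos: [0.386, -0.4109, 0.0659]
tcp_rot: [3.139, -0.0, -0.001]
wrist_force: [-5.3, -0.1, 5.0]
gripper_width: 0.0239
```

Run:
```python
from mal import *
s=manip.sense(); p=s["tool_pos"]; print(p,s["moment"],s["wrist_force"])
im=snap("scene","11",(190,100,310,200),6)
```

```text
[ 0.38596451 -0.410871    0.06590769] [0.21460386 0.96624832 0.01216548] [-5.32954715 -0.11436771  5.03945583]
```

View pics/scene_11.png

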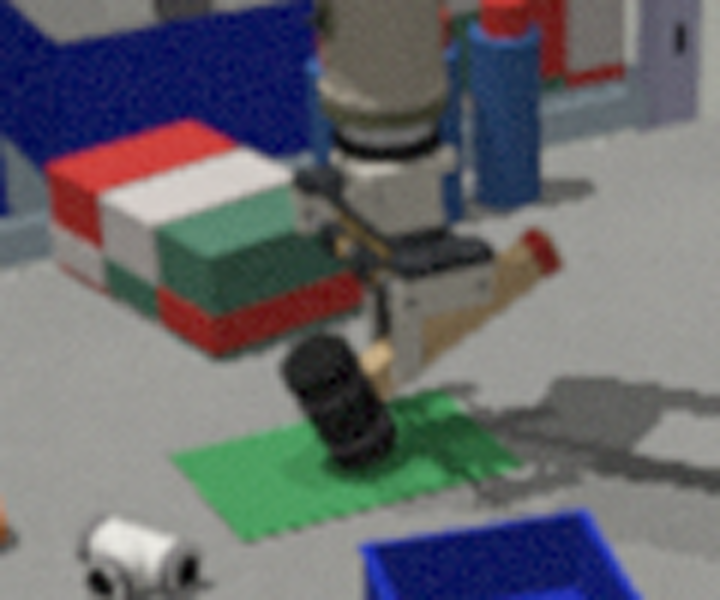

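Call:
{"name": "apply_moves", "arguments": {"targets": [{"jaw": 1,"x": -0.01,"y": 0,"z": 0.006,"roll": 0},{"jaw": 1,"x": -0.018,"y": 0,"z": 0.012,"roll": 0},{"jaw": 1,"x": -0.026,"y": 0,"z": 0.019,"roll": 0},{"jaw": 1,"x": -0.032,"y": 0,"z": 0.026,"roll": 0},{"jaw": 1,"x": -0.036,"y": 0,"z": 0.032,"roll": 0},{"jaw": 1,"x": -0.036,"y": 0,"z": 0.032,"roll": 0},{"jaw": 0.2,"x": -0.036,"y": 0,"z": 0.032,"roll": 0},{"jaw": 0.0,"x": -0.036,"y": 0,"z": 0.032,"roll": 0},{"jaw": -0.5,"x": -0.036,"y": 0,"z": 0.032,"roll": 0},{"jaw": -1,"x": -0.036,"y": 0,"z": 0.032,"roll": 0}], "squeeze": 8}}

```text
time: 14.0
tool_pos: [0.3512, -0.4094, 0.0316]
tcp_rot: [-3.141, -0.0, 0.0]
wrist_force: [-0.3, 0.3, -0.4]
gripper_width: 0.046
```

Call:
{"name": "apply_moves", "arguments": {"targets": [{"jaw": -1,"x": 0,"y": 0,"z": 0,"roll": 0},{"jaw": -1,"x": 0,"y": 0,"z": -0.02,"roll": 0},{"jaw": -1,"x": 0,"y": 0,"z": -0.06,"roll": 0},{"jaw": -1,"x": 0,"y": 0,"z": -0.1,"roll": 0},{"jaw": -1,"x": 0,"y": 0,"z": -0.14,"roll": 0},{"jaw": -1,"x": 0,"y": 0,"z": -0.14,"roll": 0}]}}

```text
time: 14.5
tool_pos: [0.354, -0.4135, 0.1816]
tcp_rot: [3.13, -0.008, 0.0]
wrist_force: [0.5, -2.4, 1.6]
gripper_width: 0.086
```

Run:
```python
from mal import *
s=manip.sense(); p=s["tool_pos"]; print(p,s["moment"],s["wrist_force"])
snap("top","12",(250,150,460,310),3.8)
im=snap("scene","12",(160,100,360,250),4)
```

```text
[ 0.35401088 -0.41348744  0.18161982] [ 0.00701374 -0.01712298 -0.02015618] [ 0.50473522 -2.41461485  1.58783946]
```

View pics/scene_12.png

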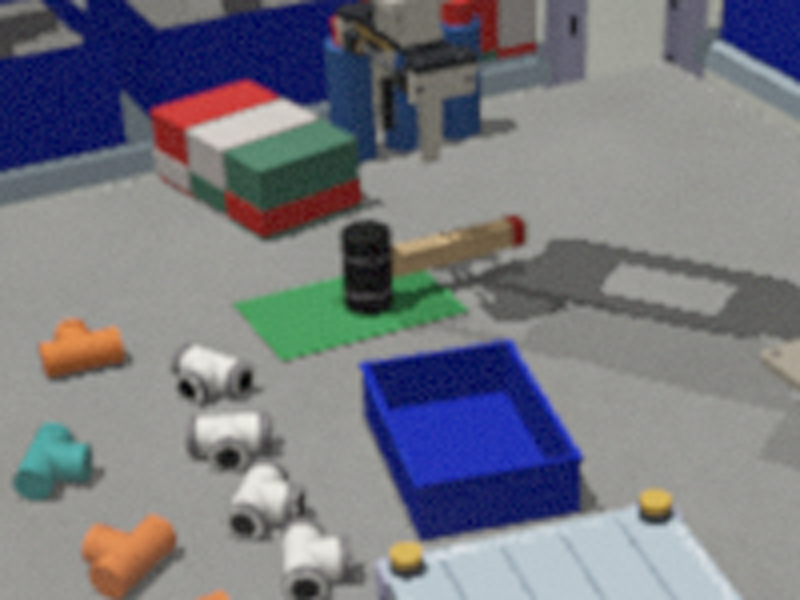

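View pics/top_12.png

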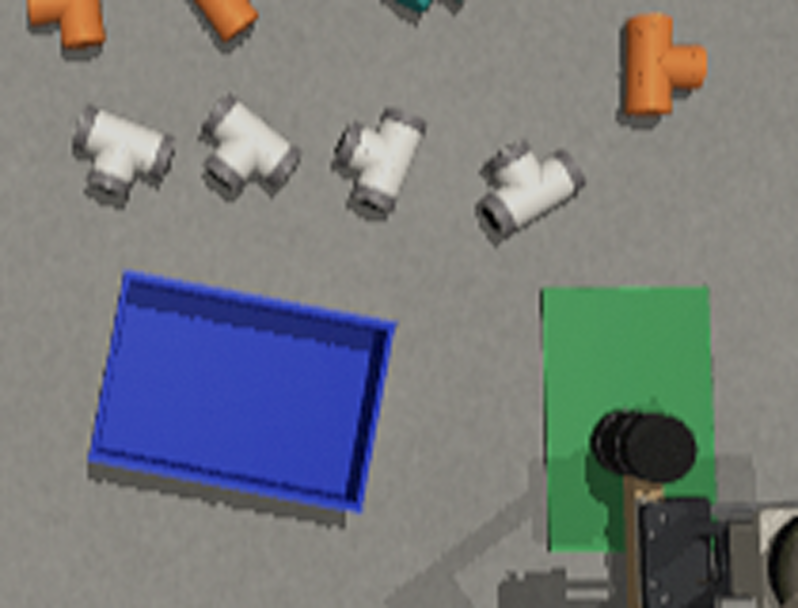

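```bash
cat > pl.py <<'E'
import sys,numpy as np
def plan(p,yaw,tgt,ty=None):
    d=np.array(tgt)-p; c,s=np.cos(yaw),np.sin(yaw)
    r=0 if ty is None else -((ty-yaw+np.pi)%(2*np.pi)-np.pi)
    return [round(float(v),4) for v in (d[0]*c+d[1]*s, d[0]*s-d[1]*c, -d[2], r)]
E
python3 - <<'E'
import fit as F
from fit import *
from pl import plan
F.RB=.016
t=cv2.imread("pics/raw_top_12.png"); s=cv2.imread("pics/raw_scene_12.png")
for ims in ({"top":t},{"scene":s}):
    print("tote",fit_tote(ims,[.456,-.09,1.357],{"top":(255,205,370,300),"scene":(240,175,310,245)}))
P=[]
for u,v in ((282,189),(316,188),(350,191),(389,200)):
    b=(u-22,v-22,u+22,v+22); g=back("top",u,v,.02)
    r=fit_tee(t,b,g[0],g[1],np.arange(0,6.2,.7),.0135); P.append(r[0]); print(np.round(r[0],4),r[1])
T=np.array([.456,-.0915]); ty=1.357
slots=[(.052,-.046,0),(-.052,-.046,0),(.052,.046,np.pi),(-.052,.046,np.pi)]
# hover list
R=lambda a:np.array([[np.cos(a),-np.sin(a)],[np.sin(a),np.cos(a)]])
for p,(sx,sy,da) in zip(P,slots):
    a=p[2]; g=p[:2]+.031*np.array([-np.sin(a),np.cos(a)])
    tt=ty+da; c=T+R(ty)@[sx,sy]; pg=c+.031*np.array([-np.sin(tt),np.cos(tt)])
    for psi in (a+np.pi/2,a-np.pi/2):
        dl=((tt-a+np.pi)%(2*np.pi))-np.pi
        f=lambda w:(w+np.pi)%(2*np.pi)-np.pi
        q1,q2=np.arctan2(g[1],g[0]),np.arctan2(pg[1],pg[0])
        print(np.round(g,4),"psi",round(f(psi),3),"q6",round(f(q1+1.571-psi),2),"place",np.round(pg,4),"psi",round(f(psi+dl),3),"q6",round(f(q2+1.571-psi-dl),2))
S=manip.sense(); print(S["tool_pos"],S["tcp_rot"])
E
```

```text
tote (array([ 0.45663524, -0.08913088,  1.35399054]), np.float64(-0.9537409427664252))
tote (array([ 0.45440188, -0.09427058,  1.3557413 ]), np.float64(-0.9771740780088025))
[ 0.667  -0.0015  1.1692] -0.8942307692307693
[ 0.667  -0.108   0.8545] -0.8994666666666666
[ 0.6475 -0.2224  5.871 ] -0.9270092226613966
[ 0.6175 -0.3415 -1.0227] -0.8896587118296125
[0.6385 0.0106] psi 2.74 q6 -1.15 place [ 0.4817 -0.0439] psi 2.928 q6 -1.45
[0.6385 0.0106] psi -0.402 q6 1.99 place [ 0.4817 -0.0439] psi -0.214 q6 1.69
[ 0.6436 -0.0876] psi 2.425 q6 -0.99 place [ 0.4596 -0.1455] psi 2.928 q6 -1.66
[ 0.6436 -0.0876] psi -0.716 q6 2.15 place [ 0.4596 -0.1455] psi -0.214 q6 1.48
[ 0.6599 -0.194 ] psi 1.159 q6 0.13 place [ 0.4524 -0.0375] psi -0.214 q6 1.7
[ 0.6599 -0.194 ] psi -1.983 q6 -3.02 place [ 0.4524 -0.0375] psi 2.928 q6 -1.44
[ 0.6439 -0.3254] psi 0.548 q6 0.55 place [ 0.4303 -0.1391] psi -0.214 q6 1.47
[ 0.6439 -0.3254] psi -2.593 q6 -2.59 place [ 0.4303 -0.1391] psi 2.928 q6 -1.67
[ 0.35214088 -0.41096617  0.17440779] [ 3.13724454e+00 -3.17246662e-03  1.38603767e-04]
```

Call:
{"name": "apply_moves", "arguments": {"targets": [{"jaw": -0.3,"x": 0.036,"y": -0.01,"z": 0,"roll": -0.07},{"jaw": -0.3,"x": 0.072,"y": -0.02,"z": 0,"roll": -0.14},{"jaw": -0.3,"x": 0.108,"y": -0.031,"z": 0,"roll": -0.21},{"jaw": -0.3,"x": 0.144,"y": -0.042,"z": 0.01,"roll": -0.28},{"jaw": -0.3,"x": 0.18,"y": -0.053,"z": 0.02,"roll": -0.35},{"jaw": -0.3,"x": 0.216,"y": -0.063,"z": 0.03,"roll": -0.42},{"jaw": -0.3,"x": 0.25,"y": -0.073,"z": 0.045,"roll": -0.48},{"jaw": -0.3,"x": 0.28,"y": -0.082,"z": 0.063,"roll": -0.548},{"jaw": -0.3,"x": 0.293,"y": -0.085,"z": 0.063,"roll": -0.548},{"jaw": -0.3,"x": 0.293,"y": -0.085,"z": 0.063,"roll": -0.548}]}}

```text
time: 15.43
tool_pos: [0.6443, -0.3211, 0.1031]
tcp_rot: [-3.135, 0.003, 0.551]
wrist_force: [0.7, -0.4, -0.5]
gripper_width: 0.0603
```

Call:
{"name": "apply_moves", "arguments": {"targets": [{"jaw": -0.3,"x": 0,"y": 0,"z": 0,"roll": 0},{"jaw": -0.3,"x": 0,"y": 0,"z": 0,"roll": 0},{"jaw": -0.3,"x": 0,"y": 0,"z": 0,"roll": 0}]}}

```text
time: 15.68
tool_pos: [0.6429, -0.3255, 0.1089]
tcp_rot: [3.141, 0.0, 0.546]
wrist_force: [-0.1, 0.2, 0.3]
gripper_width: 0.0604
```

Run:
```python
from h import *; from pl import plan
S=manip.sense(); print(S["tool_pos"],S["tcp_rot"],S["gripper_width"])
print(plan(S["tool_pos"],S["tcp_rot"][2],[.6439,-.3254,.004],.548))
snap("scene","13",(190,120,310,220),6)
```

```text
[ 0.64293246 -0.32547211  0.10893364] [3.14139007e+00 2.06361756e-04 5.46348172e-01] 0.06037612895039465
[0.0009, 0.0004, 0.1049, -0.0017]
```

View pics/scene_13.png

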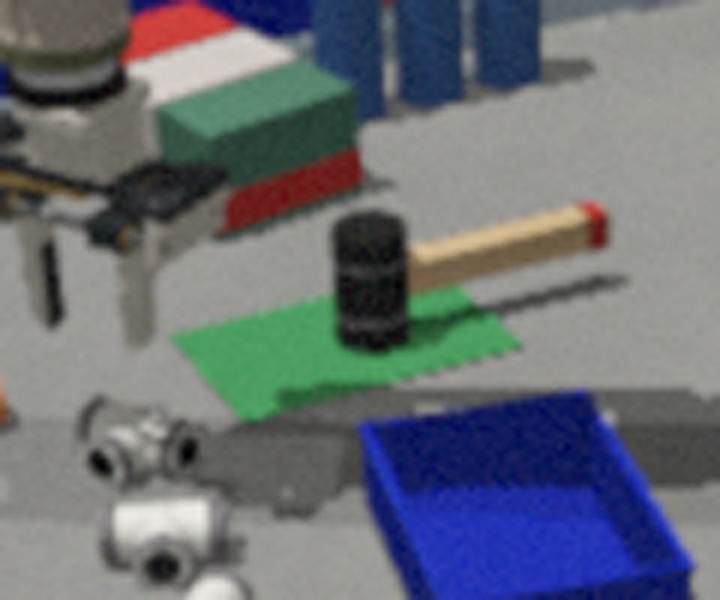

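Call:
{"name": "apply_moves", "arguments": {"targets": [{"jaw": -0.3,"x": 0.001,"y": 0,"z": 0.04,"roll": 0},{"jaw": -0.3,"x": 0.001,"y": 0,"z": 0.08,"roll": 0},{"jaw": -0.3,"x": 0.001,"y": 0,"z": 0.104,"roll": 0},{"jaw": -0.3,"x": 0.001,"y": 0,"z": 0.104,"roll": 0},{"jaw": 1,"x": 0.001,"y": 0,"z": 0.104,"roll": 0},{"jaw": 1,"x": 0.001,"y": 0,"z": 0.104,"roll": 0},{"jaw": 1,"x": 0.001,"y": 0,"z": 0.104,"roll": 0},{"jaw": 1,"x": 0.001,"y": 0,"z": 0.104,"roll": 0},{"jaw": 1,"x": 0.001,"y": 0,"z": 0.104,"roll": 0},{"jaw": 1,"x": 0.001,"y": 0,"z": 0.104,"roll": 0}], "squeeze": 30}}

```text
time: 16.57
tool_pos: [0.6449, -0.3244, 0.0053]
tcp_rot: [3.141, -0.0, 0.548]
wrist_force: [-2.0, -0.7, 3.5]
gripper_width: 0.035
```

Call:
{"name": "apply_moves", "arguments": {"targets": [{"jaw": 1,"x": 0,"y": 0,"z": 0,"roll": 0},{"jaw": 1,"x": 0,"y": 0,"z": -0.02,"roll": 0},{"jaw": 1,"x": 0,"y": 0,"z": -0.06,"roll": 0},{"jaw": 1,"x": 0,"y": 0,"z": -0.1,"roll": 0},{"jaw": 1,"x": 0,"y": 0,"z": -0.11,"roll": 0},{"jaw": 1,"x": 0,"y": 0,"z": -0.11,"roll": 0},{"jaw": 1,"x": 0,"y": 0,"z": -0.11,"roll": 0}]}}

```text
time: 17.15
tool_pos: [0.6454, -0.3244, 0.1154]
tcp_rot: [3.14, -0.001, 0.548]
wrist_force: [-0.3, 0.6, -2.0]
gripper_width: 0.0354
```

Run:
```python
from h import *; from pl import plan
S=manip.sense(); print(S["tool_pos"],S["tcp_rot"],S["gripper_width"],S["wrist_force"])
print(plan(S["tool_pos"],S["tcp_rot"][2],[.4303,-.1391,.11],-.214))
snap("scene","14",(160,120,310,220),5);snap("top","14",(250,150,460,310),3.8)
```

```text
[ 0.64539223 -0.32438096  0.11543421] [ 3.13985092e+00 -1.00176701e-03  5.47875501e-01] 0.03535425165998678 [-0.26890039  0.55365914 -2.04120686]
[-0.0871, -0.2702, 0.0054, 0.7619]
```

View pics/scene_14.png

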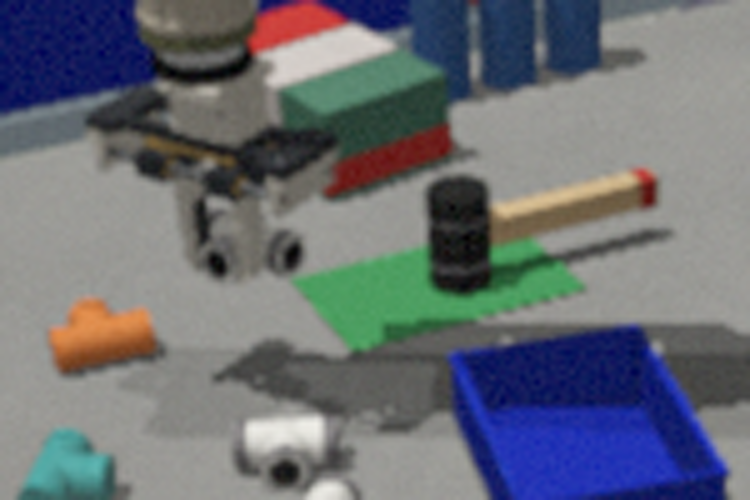

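View pics/top_14.png

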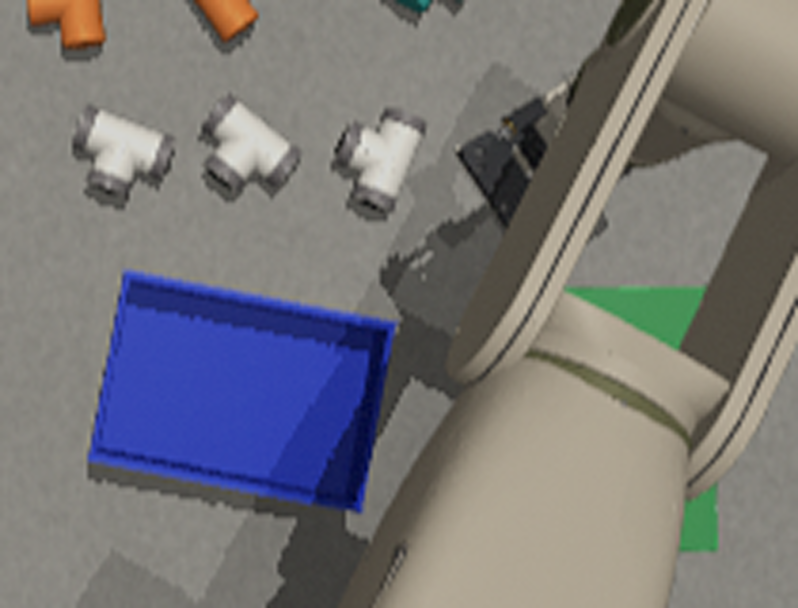

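Call:
{"name": "apply_moves", "arguments": {"targets": [{"jaw": 1,"x": -0.011,"y": -0.034,"z": 0,"roll": 0.1},{"jaw": 1,"x": -0.022,"y": -0.068,"z": 0,"roll": 0.2},{"jaw": 1,"x": -0.033,"y": -0.102,"z": 0,"roll": 0.3},{"jaw": 1,"x": -0.044,"y": -0.136,"z": 0,"roll": 0.4},{"jaw": 1,"x": -0.055,"y": -0.17,"z": 0,"roll": 0.5},{"jaw": 1,"x": -0.066,"y": -0.204,"z": 0,"roll": 0.6},{"jaw": 1,"x": -0.077,"y": -0.238,"z": 0,"roll": 0.7},{"jaw": 1,"x": -0.087,"y": -0.27,"z": 0,"roll": 0.762},{"jaw": 1,"x": -0.087,"y": -0.27,"z": 0,"roll": 0.762},{"jaw": 1,"x": -0.087,"y": -0.27,"z": 0,"roll": 0.762}]}}

```text
time: 18.08
tool_pos: [0.4274, -0.1373, 0.1122]
tcp_rot: [-3.141, 0.004, -0.213]
wrist_force: [-0.3, -1.4, 0.1]
gripper_width: 0.0356
```

Call:
{"name": "apply_moves", "arguments": {"targets": [{"jaw": 1,"x": 0,"y": 0,"z": 0.02,"roll": 0},{"jaw": 1,"x": 0,"y": 0,"z": 0.05,"roll": 0},{"jaw": 1,"x": 0,"y": 0,"z": 0.08,"roll": 0},{"jaw": 1,"x": 0,"y": 0,"z": 0.098,"roll": 0},{"jaw": 1,"x": 0,"y": 0,"z": 0.103,"roll": 0},{"jaw": 1,"x": 0,"y": 0,"z": 0.103,"roll": 0}]}}

```text
time: 18.58
tool_pos: [0.4293, -0.1389, 0.0099]
tcp_rot: [-3.141, 0.003, -0.214]
wrist_force: [1.1, -0.5, 0.1]
gripper_width: 0.0351
```

Call:
{"name": "apply_moves", "arguments": {"targets": [{"jaw": -0.2,"x": 0,"y": 0,"z": 0,"roll": 0},{"jaw": -0.2,"x": 0,"y": 0,"z": 0,"roll": 0},{"jaw": -0.2,"x": 0,"y": 0,"z": 0,"roll": 0},{"jaw": -0.2,"x": 0,"y": 0,"z": -0.02,"roll": 0},{"jaw": -0.2,"x": 0,"y": 0,"z": -0.06,"roll": 0},{"jaw": -0.2,"x": 0,"y": 0,"z": -0.1,"roll": 0},{"jaw": -0.2,"x": 0,"y": 0,"z": -0.13,"roll": 0},{"jaw": -0.3,"x": 0,"y": 0,"z": -0.13,"roll": 0},{"jaw": -0.3,"x": 0,"y": 0,"z": -0.13,"roll": 0}]}}

```text
time: 19.33
tool_pos: [0.4318, -0.1399, 0.1444]
tcp_rot: [3.14, -0.006, -0.214]
wrist_force: [-0.3, 0.7, -0.3]
gripper_width: 0.0599
```

Run:
```python
from h import *; from pl import plan
S=manip.sense(); print(S["tool_pos"],S["tcp_rot"],S["gripper_width"],S["wrist_force"])
print(plan(S["tool_pos"],S["tcp_rot"][2],[.6599,-.194,.11],1.159))
snap("scene","15",(160,120,360,270),4)
```

```text
[ 0.43183407 -0.13991651  0.14435973] [ 3.14030244 -0.00564913 -0.21409272] 0.05985452687285041 [-0.27618992  0.73377821 -0.29116786]
[0.2343, 0.0044, 0.0344, -1.3731]
```

View pics/scene_15.png

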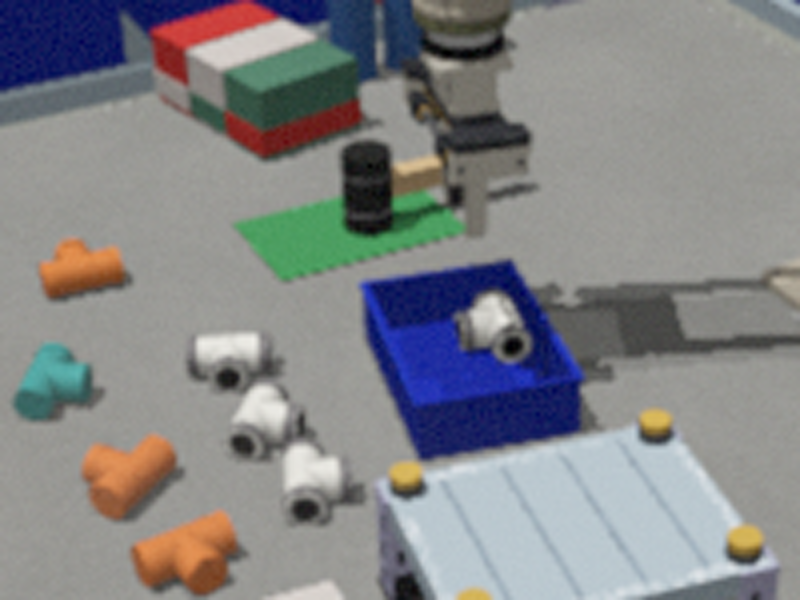

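Call:
{"name": "apply_moves", "arguments": {"targets": [{"jaw": -0.3,"x": 0.03,"y": 0.001,"z": 0,"roll": -0.12},{"jaw": -0.3,"x": 0.06,"y": 0.001,"z": 0,"roll": -0.24},{"jaw": -0.3,"x": 0.09,"y": 0.002,"z": 0.005,"roll": -0.36},{"jaw": -0.3,"x": 0.12,"y": 0.003,"z": 0.01,"roll": -0.48},{"jaw": -0.3,"x": 0.15,"y": 0.003,"z": 0.015,"roll": -0.6},{"jaw": -0.3,"x": 0.18,"y": 0.004,"z": 0.02,"roll": -0.72},{"jaw": -0.3,"x": 0.21,"y": 0.004,"z": 0.03,"roll": -0.84},{"jaw": -0.3,"x": 0.235,"y": 0.005,"z": 0.034,"roll": -0.96},{"jaw": -0.3,"x": 0.235,"y": 0.005,"z": 0.034,"roll": -1.08},{"jaw": -0.3,"x": 0.235,"y": 0.005,"z": 0.034,"roll": -1.2}]}}

```text
time: 20.22
tool_pos: [0.6573, -0.1932, 0.1024]
tcp_rot: [-3.135, 0.001, 0.992]
wrist_force: [-0.7, 0.5, 0.4]
gripper_width: 0.0606
```

Call:
{"name": "apply_moves", "arguments": {"targets": [{"jaw": -0.3,"x": 0,"y": 0,"z": 0,"roll": -0.1},{"jaw": -0.3,"x": 0,"y": 0,"z": 0,"roll": -0.173},{"jaw": -0.3,"x": 0,"y": 0,"z": 0,"roll": -0.173},{"jaw": -0.3,"x": 0,"y": 0,"z": 0,"roll": -0.173}]}}

```text
time: 20.55
tool_pos: [0.6573, -0.1934, 0.1052]
tcp_rot: [-3.138, 0.0, 1.156]
wrist_force: [-0.3, -0.5, -0.3]
gripper_width: 0.0605
```

Run:
```python
from h import *; from pl import plan
S=manip.sense(); print(S["tool_pos"],S["tcp_rot"],S["gripper_width"])
print(plan(S["tool_pos"],S["tcp_rot"][2],[.6599,-.194,.004],1.159))
```

```text
[ 0.65725216 -0.19337496  0.10519404] [-3.13817036e+00  2.07669305e-04  1.15628420e+00] 0.06053812943762431
[0.0005, 0.0027, 0.1012, -0.0027]
```

Call:
{"name": "apply_moves", "arguments": {"targets": [{"jaw": -0.3,"x": 0,"y": 0.0025,"z": 0.04,"roll": 0},{"jaw": -0.3,"x": 0,"y": 0.0025,"z": 0.08,"roll": 0},{"jaw": -0.3,"x": 0,"y": 0.0025,"z": 0.102,"roll": 0},{"jaw": -0.3,"x": 0,"y": 0.0025,"z": 0.102,"roll": 0},{"jaw": 1,"x": 0,"y": 0.0025,"z": 0.102,"roll": 0},{"jaw": 1,"x": 0,"y": 0.0025,"z": 0.102,"roll": 0},{"jaw": 1,"x": 0,"y": 0.0025,"z": 0.102,"roll": 0},{"jaw": 1,"x": 0,"y": 0.0025,"z": 0.102,"roll": 0},{"jaw": 1,"x": 0,"y": 0.0025,"z": 0.102,"roll": 0},{"jaw": 1,"x": 0,"y": 0.0025,"z": 0.102,"roll": 0}], "squeeze": 30}}

```text
time: 21.38
tool_pos: [0.6607, -0.1948, 0.0057]
tcp_rot: [-3.142, -0.0, 1.158]
wrist_force: [-0.3, 0.1, -0.3]
gripper_width: 0.0354
```

Call:
{"name": "apply_moves", "arguments": {"targets": [{"jaw": 1,"x": 0,"y": 0,"z": 0,"roll": 0},{"jaw": 1,"x": 0,"y": 0,"z": -0.02,"roll": 0},{"jaw": 1,"x": 0,"y": 0,"z": -0.06,"roll": 0},{"jaw": 1,"x": 0,"y": 0,"z": -0.1,"roll": 0},{"jaw": 1,"x": 0,"y": 0,"z": -0.11,"roll": 0},{"jaw": 1,"x": 0,"y": 0,"z": -0.11,"roll": 0},{"jaw": 1,"x": 0,"y": 0,"z": -0.11,"roll": 0}]}}

```text
time: 21.97
tool_pos: [0.6615, -0.1951, 0.1167]
tcp_rot: [3.139, -0.0, 1.159]
wrist_force: [-1.2, 0.2, -1.3]
gripper_width: 0.0351
```

Run:
```python
from h import *; from pl import plan
S=manip.sense(); print(S["tool_pos"],S["tcp_rot"],S["gripper_width"],S["wrist_force"])
print(plan(S["tool_pos"],S["tcp_rot"][2],[.4524,-.0375,.11],-.214))
a=snap("scene","16",(160,120,360,270),4);b=snap("top","16",(250,150,460,310),3.8)
cv2.imwrite("pics/c16.png",cv2.resize(np.hstack([cv2.imread("pics/scene_16.png")[:600],cv2.imread("pics/top_16.png")[:600]]),None,fx=.5,fy=.5))
```

```text
[ 0.6614566  -0.19505949  0.11670543] [ 3.13923702e+00 -1.12017274e-04  1.15872285e+00] 0.03505892026315266 [-1.18680997  0.20069004 -1.2737407 ]
[0.0606, -0.2547, 0.0067, 1.3727]
```

View pics/c16.png

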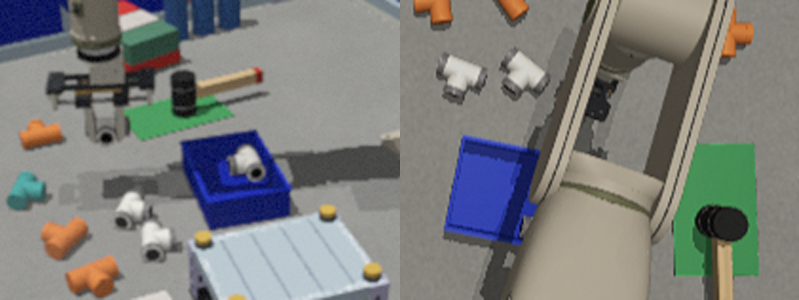

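Call:
{"name": "apply_moves", "arguments": {"targets": [{"jaw": 1,"x": 0.006,"y": -0.026,"z": 0,"roll": 0.12},{"jaw": 1,"x": 0.012,"y": -0.052,"z": 0,"roll": 0.24},{"jaw": 1,"x": 0.018,"y": -0.078,"z": 0,"roll": 0.36},{"jaw": 1,"x": 0.024,"y": -0.104,"z": 0,"roll": 0.48},{"jaw": 1,"x": 0.03,"y": -0.13,"z": 0,"roll": 0.6},{"jaw": 1,"x": 0.036,"y": -0.156,"z": 0,"roll": 0.72},{"jaw": 1,"x": 0.043,"y": -0.182,"z": 0,"roll": 0.84},{"jaw": 1,"x": 0.049,"y": -0.208,"z": 0,"roll": 0.96},{"jaw": 1,"x": 0.055,"y": -0.232,"z": 0,"roll": 1.08},{"jaw": 1,"x": 0.0606,"y": -0.255,"z": 0,"roll": 1.2}]}}

```text
time: 22.9
tool_pos: [0.4485, -0.0361, 0.1131]
tcp_rot: [-3.141, 0.004, -0.047]
wrist_force: [0.2, 0.2, -0.1]
gripper_width: 0.0355
```

Call:
{"name": "apply_moves", "arguments": {"targets": [{"jaw": 1,"x": 0,"y": 0,"z": 0,"roll": 0.1},{"jaw": 1,"x": 0,"y": 0,"z": 0,"roll": 0.173},{"jaw": 1,"x": 0,"y": 0,"z": 0,"roll": 0.173},{"jaw": 1,"x": 0,"y": 0,"z": 0,"roll": 0.173}]}}

```text
time: 23.23
tool_pos: [0.4502, -0.0369, 0.1141]
tcp_rot: [3.142, 0.003, -0.212]
wrist_force: [0.3, 0.0, -0.5]
gripper_width: 0.0353
```

Call:
{"name": "apply_moves", "arguments": {"targets": [{"jaw": 1,"x": 0,"y": 0,"z": 0.02,"roll": 0},{"jaw": 1,"x": 0,"y": 0,"z": 0.05,"roll": 0},{"jaw": 1,"x": 0,"y": 0,"z": 0.08,"roll": 0},{"jaw": 1,"x": 0,"y": 0,"z": 0.098,"roll": 0},{"jaw": 1,"x": 0,"y": 0,"z": 0.104,"roll": 0},{"jaw": 1,"x": 0,"y": 0,"z": 0.104,"roll": 0}]}}

```text
time: 23.73
tool_pos: [0.4499, -0.0369, 0.0099]
tcp_rot: [-3.141, 0.004, -0.212]
wrist_force: [-0.4, -0.5, -0.5]
gripper_width: 0.0352
```

Call:
{"name": "apply_moves", "arguments": {"targets": [{"jaw": -0.2,"x": 0,"y": 0,"z": 0,"roll": 0},{"jaw": -0.2,"x": 0,"y": 0,"z": 0,"roll": 0},{"jaw": -0.2,"x": 0,"y": 0,"z": 0,"roll": 0},{"jaw": -0.2,"x": 0,"y": 0,"z": -0.02,"roll": 0},{"jaw": -0.2,"x": 0,"y": 0,"z": -0.06,"roll": 0},{"jaw": -0.2,"x": 0,"y": 0,"z": -0.1,"roll": 0},{"jaw": -0.2,"x": 0,"y": 0,"z": -0.13,"roll": 0},{"jaw": -0.3,"x": 0,"y": 0,"z": -0.13,"roll": 0},{"jaw": -0.3,"x": 0,"y": 0,"z": -0.13,"roll": 0}]}}

```text
time: 24.48
tool_pos: [0.4534, -0.0376, 0.1445]
tcp_rot: [-3.142, -0.006, -0.214]
wrist_force: [-0.3, 0.2, -0.9]
gripper_width: 0.06
```

Run:
```python
from h import *; from pl import plan
S=manip.sense(); print(S["tool_pos"],S["tcp_rot"],S["gripper_width"],S["wrist_force"])
print(plan(S["tool_pos"],S["tcp_rot"][2],[.6436,-.0876,.11],-.716))
snap("scene","17",(160,120,360,270),4)
```

```text
[ 0.4534169  -0.03757605  0.14448113] [-3.14153202 -0.00594882 -0.21368907] 0.05999228713308368 [-0.31143895  0.20517959 -0.8855784 ]
[0.1965, 0.0086, 0.0345, 0.5023]
```

View pics/scene_17.png

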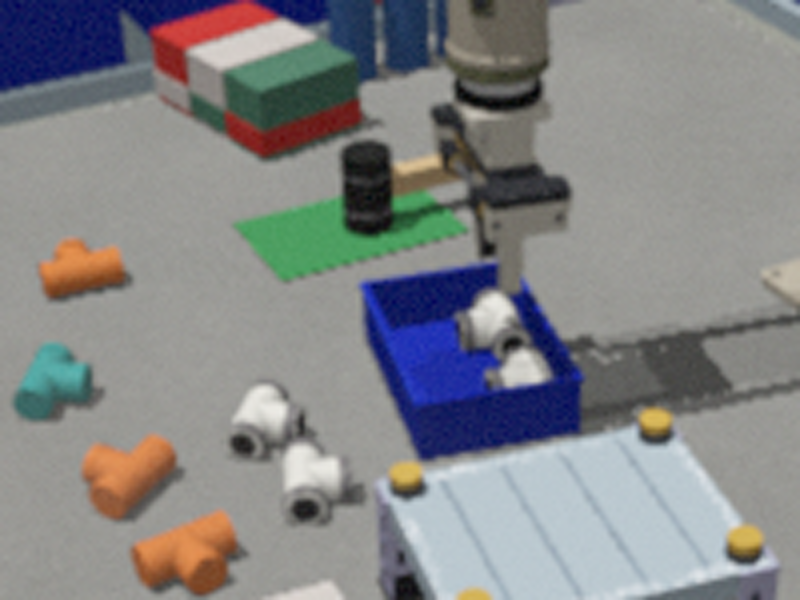

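Call:
{"name": "apply_moves", "arguments": {"targets": [{"jaw": -0.3,"x": 0.03,"y": 0.001,"z": 0,"roll": 0.08},{"jaw": -0.3,"x": 0.06,"y": 0.003,"z": 0,"roll": 0.16},{"jaw": -0.3,"x": 0.09,"y": 0.004,"z": 0.005,"roll": 0.24},{"jaw": -0.3,"x": 0.12,"y": 0.005,"z": 0.01,"roll": 0.32},{"jaw": -0.3,"x": 0.15,"y": 0.006,"z": 0.015,"roll": 0.4},{"jaw": -0.3,"x": 0.18,"y": 0.008,"z": 0.025,"roll": 0.48},{"jaw": -0.3,"x": 0.198,"y": 0.009,"z": 0.034,"roll": 0.502},{"jaw": -0.3,"x": 0.198,"y": 0.009,"z": 0.034,"roll": 0.502},{"jaw": -0.3,"x": 0.198,"y": 0.009,"z": 0.034,"roll": 0.502},{"jaw": -0.3,"x": 0.198,"y": 0.009,"z": 0.034,"roll": 0.502}]}}

```text
time: 25.37
tool_pos: [0.6414, -0.0876, 0.1057]
tcp_rot: [3.14, 0.003, -0.715]
wrist_force: [-0.3, 0.4, 0.0]
gripper_width: 0.0602
```

Run:
```python
from h import *; from pl import plan
a=manip.capture("scene")
S=manip.sense(); print(S["tool_pos"],S["tcp_rot"],S["gripper_width"])
print(plan(S["tool_pos"],S["tcp_rot"][2],[.6436,-.0876,.004],-.716))
crop(a[:,:,::-1],"pics/s18.png",(160,150,310,260),5)
```

```text
[ 0.64175101 -0.08766817  0.10674277] [ 3.14073672e+00  1.64454400e-03 -7.15484911e-01] 0.06033809196976314
[0.0014, -0.0013, 0.1027, 0.0005]
```

View pics/s18.png

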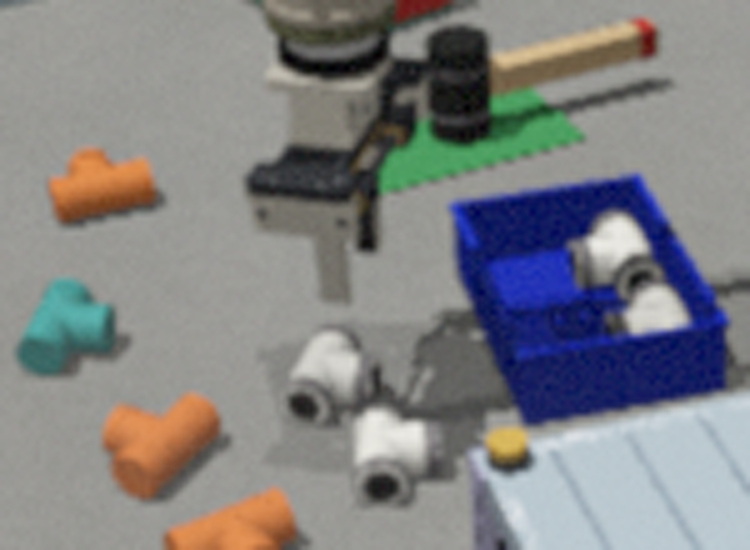

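Call:
{"name": "apply_moves", "arguments": {"targets": [{"jaw": -0.3,"x": -0.022,"y": -0.024,"z": 0,"roll": -0.1},{"jaw": -0.3,"x": -0.045,"y": -0.048,"z": 0,"roll": -0.2},{"jaw": -0.3,"x": -0.066,"y": -0.072,"z": 0,"roll": -0.313},{"jaw": -0.3,"x": -0.066,"y": -0.072,"z": 0,"roll": -0.313},{"jaw": -0.3,"x": -0.066,"y": -0.072,"z": 0,"roll": -0.313},{"jaw": -0.3,"x": -0.066,"y": -0.072,"z": 0,"roll": -0.313}]}}

```text
time: 25.92
tool_pos: [0.6401, 0.0096, 0.1083]
tcp_rot: [3.141, -0.001, -0.403]
wrist_force: [0.1, -0.2, 0.3]
gripper_width: 0.0609
```

Run:
```python
from h import *; from pl import plan
a=manip.capture("scene")
S=manip.sense(); print(S["tool_pos"],S["tcp_rot"],S["gripper_width"])
print(plan(S["tool_pos"],S["tcp_rot"][2],[.6385,.0106,.004],-.402))
```

```text
[0.64021737 0.00896147 0.10817058] [ 3.14141505e+00 -7.95261312e-04 -4.04406248e-01] 0.06051119731418933
[-0.0022, -0.0008, 0.1042, -0.0024]
```

Call:
{"name": "apply_moves", "arguments": {"targets": [{"jaw": -0.3,"x": -0.002,"y": -0.001,"z": 0.04,"roll": 0},{"jaw": -0.3,"x": -0.002,"y": -0.001,"z": 0.08,"roll": 0},{"jaw": -0.3,"x": -0.002,"y": -0.001,"z": 0.103,"roll": 0},{"jaw": -0.3,"x": -0.002,"y": -0.001,"z": 0.103,"roll": 0},{"jaw": 1,"x": -0.002,"y": -0.001,"z": 0.103,"roll": 0},{"jaw": 1,"x": -0.002,"y": -0.001,"z": 0.103,"roll": 0},{"jaw": 1,"x": -0.002,"y": -0.001,"z": 0.103,"roll": 0},{"jaw": 1,"x": -0.002,"y": -0.001,"z": 0.103,"roll": 0},{"jaw": 1,"x": -0.002,"y": -0.001,"z": 0.103,"roll": 0},{"jaw": 1,"x": -0.002,"y": -0.001,"z": 0.103,"roll": 0}], "squeeze": 30}}

```text
time: 26.8
tool_pos: [0.6391, 0.011, 0.005]
tcp_rot: [3.142, -0.001, -0.404]
wrist_force: [-0.2, -0.3, 1.6]
gripper_width: 0.0354
```

Call:
{"name": "apply_moves", "arguments": {"targets": [{"jaw": 1,"x": 0,"y": 0,"z": 0,"roll": 0},{"jaw": 1,"x": 0,"y": 0,"z": -0.02,"roll": 0},{"jaw": 1,"x": 0,"y": 0,"z": -0.06,"roll": 0},{"jaw": 1,"x": 0,"y": 0,"z": -0.1,"roll": 0},{"jaw": 1,"x": 0,"y": 0,"z": -0.11,"roll": 0},{"jaw": 1,"x": 0,"y": 0,"z": -0.11,"roll": 0},{"jaw": 1,"x": 0,"y": 0,"z": -0.11,"roll": 0}]}}

```text
time: 27.38
tool_pos: [0.6396, 0.0114, 0.1154]
tcp_rot: [-3.141, -0.002, -0.403]
wrist_force: [-0.1, 0.6, -1.0]
gripper_width: 0.0355
```

Run:
```python
from h import *; from pl import plan
a=snap("scene","19",(160,120,360,270),4);b=snap("top","19",(250,150,460,310),3.8)
S=manip.sense(); print(S["tool_pos"],S["tcp_rot"],S["gripper_width"],S["wrist_force"])
print(plan(S["tool_pos"],S["tcp_rot"][2],[.4817,-.0439,.11],-.214))
cv2.imwrite("pics/c19.png",cv2.resize(np.hstack([cv2.imread("pics/scene_19.png")[:600],cv2.imread("pics/top_19.png")[:600]]),None,fx=.5,fy=.5))
```

```text
[0.63757597 0.01148818 0.11243972] [ 3.14056098e+00  3.04413964e-03 -4.03111026e-01] 0.035104392124984805 [ 0.31276003 -0.16250828 -0.60558144]
[-0.1217, 0.1121, 0.0024, -0.1891]
```

View pics/c19.png

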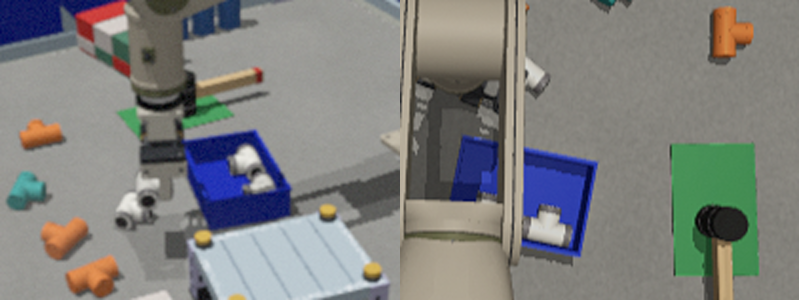

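Call:
{"name": "apply_moves", "arguments": {"targets": [{"jaw": 1,"x": -0.025,"y": 0.023,"z": 0,"roll": -0.05},{"jaw": 1,"x": -0.05,"y": 0.046,"z": 0,"roll": -0.1},{"jaw": 1,"x": -0.075,"y": 0.069,"z": 0,"roll": -0.15},{"jaw": 1,"x": -0.1,"y": 0.092,"z": 0,"roll": -0.189},{"jaw": 1,"x": -0.122,"y": 0.112,"z": 0,"roll": -0.189},{"jaw": 1,"x": -0.122,"y": 0.112,"z": 0,"roll": -0.189},{"jaw": 1,"x": -0.122,"y": 0.112,"z": 0,"roll": -0.189},{"jaw": 1,"x": -0.122,"y": 0.112,"z": 0,"roll": -0.189}]}}

```text
time: 28.15
tool_pos: [0.4825, -0.0437, 0.1137]
tcp_rot: [-3.141, 0.001, -0.215]
wrist_force: [0.9, 0.1, -0.5]
gripper_width: 0.0352
```

Call:
{"name": "apply_moves", "arguments": {"targets": [{"jaw": 1,"x": 0,"y": 0,"z": 0.02,"roll": 0},{"jaw": 1,"x": 0,"y": 0,"z": 0.05,"roll": 0},{"jaw": 1,"x": 0,"y": 0,"z": 0.08,"roll": 0},{"jaw": 1,"x": 0,"y": 0,"z": 0.098,"roll": 0},{"jaw": 1,"x": 0,"y": 0,"z": 0.102,"roll": 0},{"jaw": 1,"x": 0,"y": 0,"z": 0.102,"roll": 0}]}}

```text
time: 28.65
tool_pos: [0.4821, -0.0431, 0.0109]
tcp_rot: [-3.142, 0.004, -0.214]
wrist_force: [-0.4, 0.1, -1.5]
gripper_width: 0.0352
```

Call:
{"name": "apply_moves", "arguments": {"targets": [{"jaw": -0.2,"x": 0,"y": 0,"z": 0,"roll": 0},{"jaw": -0.2,"x": 0,"y": 0,"z": 0,"roll": 0},{"jaw": -0.2,"x": 0,"y": 0,"z": 0,"roll": 0},{"jaw": -0.2,"x": 0,"y": 0,"z": -0.02,"roll": 0},{"jaw": -0.2,"x": 0,"y": 0,"z": -0.06,"roll": 0},{"jaw": -0.2,"x": 0,"y": 0,"z": -0.1,"roll": 0},{"jaw": -0.2,"x": 0,"y": 0,"z": -0.13,"roll": 0},{"jaw": -0.3,"x": 0,"y": 0,"z": -0.13,"roll": 0},{"jaw": -0.3,"x": 0,"y": 0,"z": -0.13,"roll": 0}]}}

```text
time: 29.4
tool_pos: [0.4852, -0.0443, 0.1459]
tcp_rot: [-3.141, -0.007, -0.214]
wrist_force: [0.2, 0.2, -0.8]
gripper_width: 0.0596
```

Run:
```python
from h import *; from pl import plan
a=snap("scene","20",(160,120,360,270),4)
S=manip.sense(); print(S["tool_pos"],S["tcp_rot"],S["gripper_width"],S["wrist_force"])
print(plan(S["tool_pos"],S["tcp_rot"][2],[.6436,-.0876,.11],-.716))
```

```text
[ 0.48359682 -0.04393839  0.14358457] [-3.14155272e+00 -2.55568099e-03 -2.14130502e-01] 0.060226198225235686 [-0.42330727 -0.3217398  -1.14459168]
[0.1656, 0.0087, 0.0336, 0.5019]
```

View pics/scene_20.png

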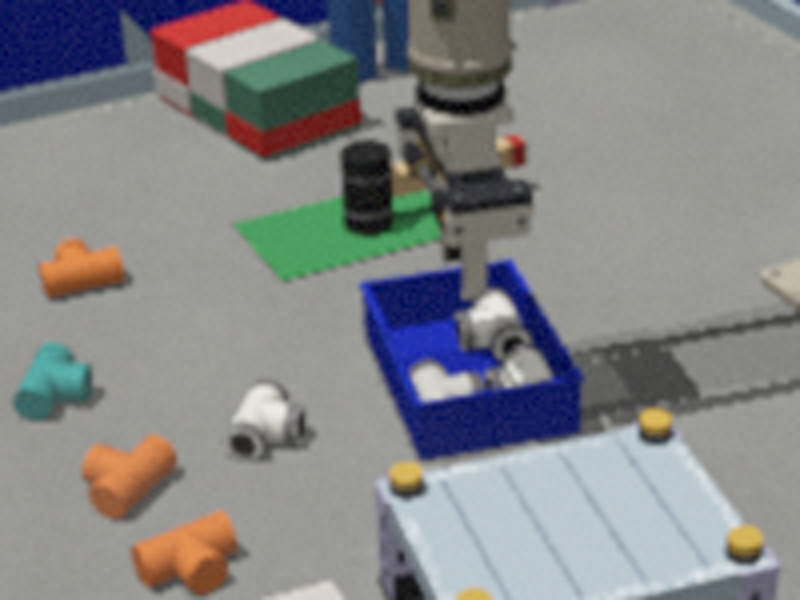

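Call:
{"name": "apply_moves", "arguments": {"targets": [{"jaw": -0.3,"x": 0.03,"y": 0.002,"z": 0,"roll": 0.1},{"jaw": -0.3,"x": 0.06,"y": 0.003,"z": 0,"roll": 0.2},{"jaw": -0.3,"x": 0.09,"y": 0.005,"z": 0.01,"roll": 0.3},{"jaw": -0.3,"x": 0.12,"y": 0.006,"z": 0.02,"roll": 0.4},{"jaw": -0.3,"x": 0.15,"y": 0.008,"z": 0.03,"roll": 0.502},{"jaw": -0.3,"x": 0.166,"y": 0.009,"z": 0.034,"roll": 0.502},{"jaw": -0.3,"x": 0.166,"y": 0.009,"z": 0.034,"roll": 0.502},{"jaw": -0.3,"x": 0.166,"y": 0.009,"z": 0.034,"roll": 0.502},{"jaw": -0.3,"x": 0.166,"y": 0.009,"z": 0.034,"roll": 0.502},{"jaw": -0.3,"x": 0.166,"y": 0.009,"z": 0.034,"roll": 0.502}]}}

```text
time: 30.28
tool_pos: [0.6421, -0.0875, 0.1084]
tcp_rot: [3.141, 0.001, -0.716]
wrist_force: [-0.1, 0.1, 0.0]
gripper_width: 0.0607
```

Run:
```python
from h import *; from pl import plan
a=snap("scene","21",(160,150,310,260),5)
S=manip.sense(); print(S["tool_pos"],S["tcp_rot"],S["gripper_width"],S["wrist_force"])
print(plan(S["tool_pos"],S["tcp_rot"][2],[.6436,-.0876,.004],-.716))
```

```text
[ 0.64234424 -0.08756738  0.10888873] [ 3.14157297e+00  8.96154429e-05 -7.15682472e-01] 0.06025609763830587 [-0.70190921  0.36097729 -1.02405397]
[0.001, -0.0008, 0.1049, 0.0003]
```

View pics/scene_21.png

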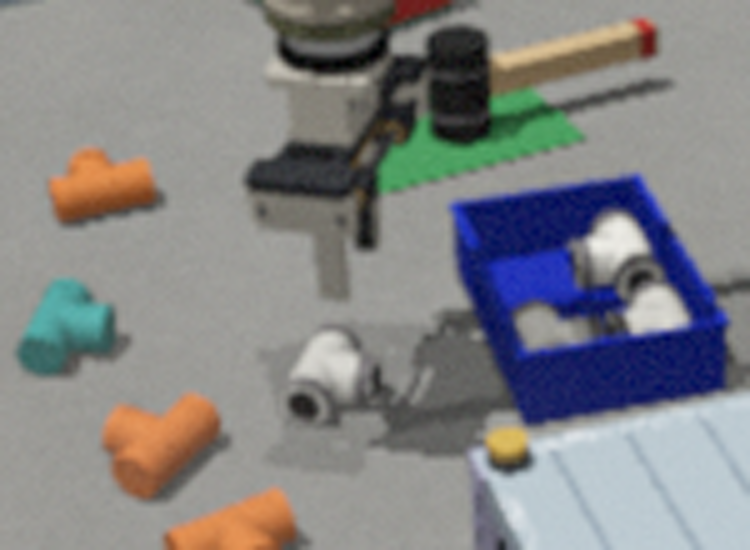

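Tee2 is unmoved. Grasping it.

Call:
{"name": "apply_moves", "arguments": {"targets": [{"jaw": -0.3,"x": 0.001,"y": -0.001,"z": 0.04,"roll": 0},{"jaw": -0.3,"x": 0.001,"y": -0.001,"z": 0.08,"roll": 0},{"jaw": -0.3,"x": 0.001,"y": -0.001,"z": 0.103,"roll": 0},{"jaw": -0.3,"x": 0.001,"y": -0.001,"z": 0.103,"roll": 0},{"jaw": 1,"x": 0.001,"y": -0.001,"z": 0.103,"roll": 0},{"jaw": 1,"x": 0.001,"y": -0.001,"z": 0.103,"roll": 0},{"jaw": 1,"x": 0.001,"y": -0.001,"z": 0.103,"roll": 0},{"jaw": 1,"x": 0.001,"y": -0.001,"z": 0.103,"roll": 0},{"jaw": 1,"x": 0.001,"y": -0.001,"z": 0.103,"roll": 0},{"jaw": 1,"x": 0.001,"y": -0.001,"z": 0.103,"roll": 0}], "squeeze": 30}}

```text
time: 31.17
tool_pos: [0.6448, -0.0879, 0.0066]
tcp_rot: [-3.141, -0.001, -0.716]
wrist_force: [-1.8, 0.2, 3.6]
gripper_width: 0.0354
```

Call:
{"name": "apply_moves", "arguments": {"targets": [{"jaw": 1,"x": 0,"y": 0,"z": 0,"roll": 0},{"jaw": 1,"x": 0,"y": 0,"z": -0.02,"roll": 0},{"jaw": 1,"x": 0,"y": 0,"z": -0.06,"roll": 0},{"jaw": 1,"x": 0,"y": 0,"z": -0.1,"roll": 0},{"jaw": 1,"x": 0,"y": 0,"z": -0.11,"roll": 0},{"jaw": 1,"x": 0,"y": 0,"z": -0.11,"roll": 0},{"jaw": 1,"x": 0,"y": 0,"z": -0.11,"roll": 0}]}}

```text
time: 31.75
tool_pos: [0.645, -0.0879, 0.1162]
tcp_rot: [-3.141, -0.001, -0.716]
wrist_force: [0.3, -0.3, -1.4]
gripper_width: 0.0355
```

Run:
```python
from h import *; from pl import plan
a=snap("scene","22",(160,120,360,270),4);b=snap("top","22",(250,150,460,310),3.8)
S=manip.sense(); print(S["tool_pos"],S["tcp_rot"],S["gripper_width"],S["wrist_force"])
print(plan(S["tool_pos"],S["tcp_rot"][2],[.4596,-.1455,.11],-.214))
cv2.imwrite("pics/c22.png",cv2.resize(np.hstack([cv2.imread("pics/scene_22.png")[:600],cv2.imread("pics/top_22.png")[:600]]),None,fx=.5,fy=.5))
```

```text
[ 0.64303378 -0.08749785  0.11315276] [ 3.1399076   0.0031409  -0.71622798] 0.035159688646280614 [-0.16897583  0.08561701 -1.23363424]
[-0.1003, 0.1642, 0.0032, -0.5022]
```

View pics/c22.png

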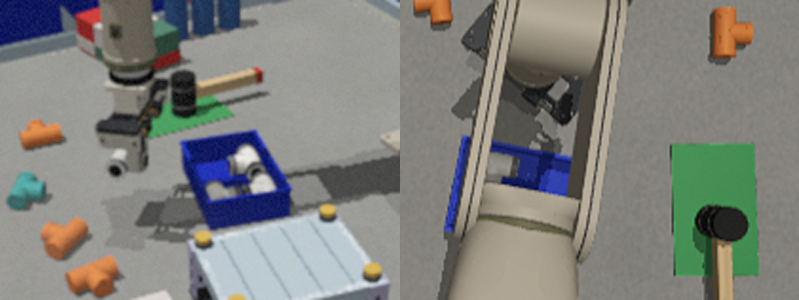

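Call:
{"name": "apply_moves", "arguments": {"targets": [{"jaw": 1,"x": -0.015,"y": 0.025,"z": 0,"roll": -0.08},{"jaw": 1,"x": -0.03,"y": 0.05,"z": 0,"roll": -0.16},{"jaw": 1,"x": -0.045,"y": 0.075,"z": 0,"roll": -0.24},{"jaw": 1,"x": -0.06,"y": 0.1,"z": 0,"roll": -0.32},{"jaw": 1,"x": -0.075,"y": 0.123,"z": 0,"roll": -0.4},{"jaw": 1,"x": -0.09,"y": 0.147,"z": 0,"roll": -0.48},{"jaw": 1,"x": -0.1,"y": 0.164,"z": 0,"roll": -0.502},{"jaw": 1,"x": -0.1,"y": 0.164,"z": 0,"roll": -0.502},{"jaw": 1,"x": -0.1,"y": 0.164,"z": 0,"roll": -0.502}]}}

```text
time: 32.6
tool_pos: [0.4596, -0.1456, 0.1137]
tcp_rot: [-3.141, 0.003, -0.216]
wrist_force: [0.2, -0.7, -0.2]
gripper_width: 0.0355
```

Call:
{"name": "apply_moves", "arguments": {"targets": [{"jaw": 1,"x": 0,"y": 0,"z": 0.02,"roll": 0},{"jaw": 1,"x": 0,"y": 0,"z": 0.05,"roll": 0},{"jaw": 1,"x": 0,"y": 0,"z": 0.08,"roll": 0},{"jaw": 1,"x": 0,"y": 0,"z": 0.098,"roll": 0},{"jaw": 1,"x": 0,"y": 0,"z": 0.102,"roll": 0},{"jaw": 1,"x": 0,"y": 0,"z": 0.102,"roll": 0}]}}

```text
time: 33.1
tool_pos: [0.4601, -0.1447, 0.0113]
tcp_rot: [-3.14, 0.005, -0.214]
wrist_force: [0.3, 0.7, -0.7]
gripper_width: 0.0355
```

Call:
{"name": "apply_moves", "arguments": {"targets": [{"jaw": -0.2,"x": 0,"y": 0,"z": 0,"roll": 0},{"jaw": -0.2,"x": 0,"y": 0,"z": 0,"roll": 0},{"jaw": -0.2,"x": 0,"y": 0,"z": 0,"roll": 0},{"jaw": -0.2,"x": 0,"y": 0,"z": -0.02,"roll": 0},{"jaw": -0.2,"x": 0,"y": 0,"z": -0.06,"roll": 0},{"jaw": -0.2,"x": 0,"y": 0,"z": -0.1,"roll": 0},{"jaw": -0.2,"x": 0.0,"y": 0,"z": -0.14,"roll": 0},{"jaw": 1,"x": 0,"y": 0.04,"z": -0.16,"roll": 0},{"jaw": 1,"x": 0,"y": 0.08,"z": -0.16,"roll": 0},{"jaw": 1,"x": 0,"y": 0.1,"z": -0.16,"roll": 0}]}}

```text
time: 33.93
tool_pos: [0.4413, -0.2475, 0.1776]
tcp_rot: [3.137, -0.006, -0.214]
wrist_force: [0.3, -1.1, -1.5]
gripper_width: 0.04
```

Call:
{"name": "apply_moves", "arguments": {"targets": [{"jaw": 1,"x": 0,"y": 0.03,"z": 0,"roll": 0},{"jaw": 1,"x": 0,"y": 0.06,"z": 0,"roll": 0},{"jaw": 1,"x": 0,"y": 0.08,"z": 0,"roll": 0},{"jaw": 1,"x": 0,"y": 0.08,"z": 0,"roll": 0},{"jaw": 1,"x": 0,"y": 0.08,"z": 0,"roll": 0}]}}

```text
time: 34.35
tool_pos: [0.423, -0.3226, 0.1741]
tcp_rot: [3.141, -0.001, -0.216]
wrist_force: [-0.3, -1.0, 0.0]
gripper_width: 0.0071
```

Run:
```python
from fit import *
a=snap("scene","23",(190,130,370,290),4);b=snap("top","23",(150,150,350,300),4)
S=manip.sense(); print(S["tool_pos"],S["tcp_rot"],S["gripper_width"],S["wrist_force"])
for ims in ({"top":b},{"scene":a}):
    print("tote",fit_tote(ims,[.456,-.09,1.357],{"top":(255,205,370,300),"scene":(240,175,310,245)}))
```

```text
[ 0.42343855 -0.32116812  0.17392343] [-3.14133047e+00 -4.39197271e-04 -2.14179727e-01] 0.0011740242328486038 [ 0.65567753  0.04910195 -0.64918506]
tote (array([ 0.45595527, -0.08969611,  1.35229985]), np.float64(-0.9559267786867846))
tote (array([ 0.45326636, -0.09490627,  1.34869743]), np.float64(-0.9737589938932221))
```

View pics/scene_23.png

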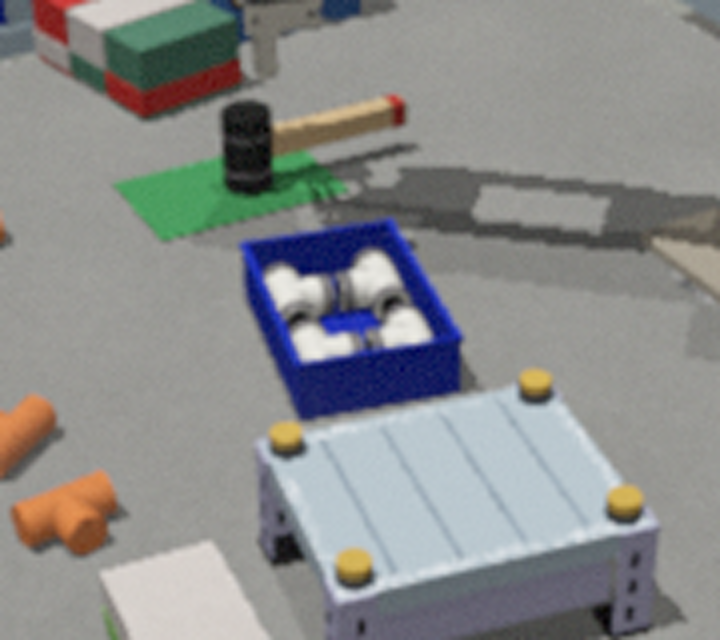

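View pics/top_23.png

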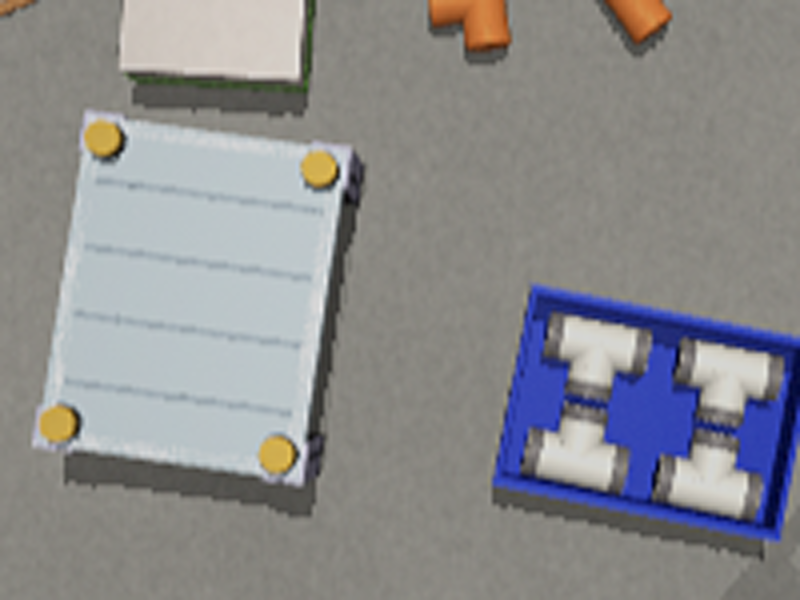

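Call:
{"name": "apply_moves", "arguments": {"targets": [{"jaw": 0.4,"x": -0.005,"y": -0.035,"z": 0,"roll": 0},{"jaw": 0.4,"x": -0.01,"y": -0.07,"z": 0.02,"roll": 0},{"jaw": 0.4,"x": -0.015,"y": -0.105,"z": 0.04,"roll": 0},{"jaw": 0.4,"x": -0.018,"y": -0.124,"z": 0.074,"roll": 0},{"jaw": 0.4,"x": -0.018,"y": -0.124,"z": 0.074,"roll": 0},{"jaw": 0.4,"x": -0.018,"y": -0.124,"z": 0.074,"roll": 0},{"jaw": 0.4,"x": -0.018,"y": -0.124,"z": 0.074,"roll": 0}]}}

```text
time: 35.03
tool_pos: [0.4327, -0.1968, 0.1008]
tcp_rot: [3.141, -0.001, -0.213]
wrist_force: [0.3, -1.2, 0.5]
gripper_width: 0.028
```

Run:
```python
from fit import *; from pl import plan
a=snap("scene","24",(230,130,330,230),6,[proj("scene",np.array([[.4323,-.196,.062]]))])
b=cv2.imread("pics/raw_top_23.png"); crop(b,"pics/t24.png",(300,215,370,295),7,[proj("top",np.array([[.4323,-.196,.062],[.4323+.065*.976,-.196-.065*.216,.062],[.4323-.065*.976,-.196+.065*.216,.062]]))])
S=manip.sense(); print(S["tool_pos"],S["tcp_rot"],S["gripper_width"])
print(plan(S["tool_pos"],S["tcp_rot"][2],[.4323,-.196,.035],-.216))
```

```text
[ 0.43317415 -0.19765054  0.10156178] [ 3.14039784e+00 -2.80894162e-03 -2.13682410e-01] 0.028000969979827248
[-0.0012, -0.0014, 0.0666, 0.0023]
```

View pics/scene_24.png

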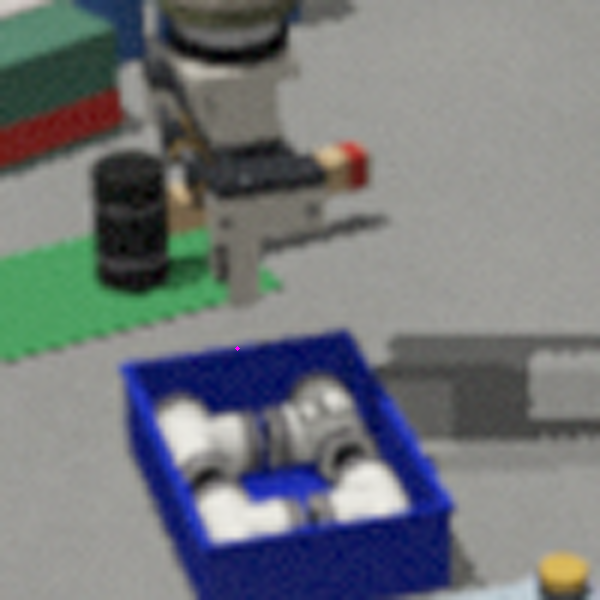

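View pics/t24.png

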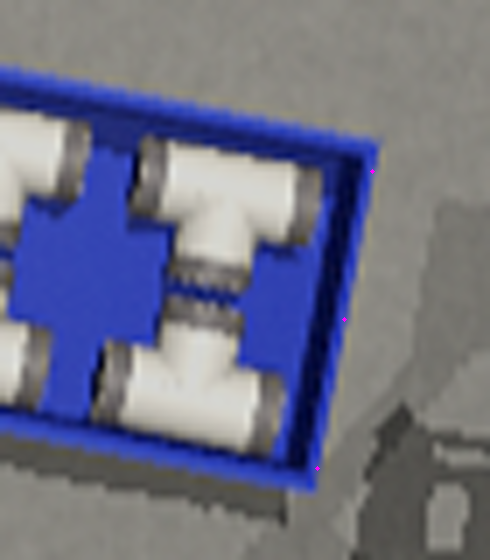

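Call:
{"name": "apply_moves", "arguments": {"targets": [{"jaw": 0.4,"x": -0.001,"y": -0.001,"z": 0.02,"roll": 0},{"jaw": 0.4,"x": -0.001,"y": -0.001,"z": 0.045,"roll": 0},{"jaw": 0.4,"x": -0.001,"y": -0.001,"z": 0.065,"roll": 0},{"jaw": 0.4,"x": -0.001,"y": -0.001,"z": 0.065,"roll": 0},{"jaw": 1,"x": -0.001,"y": -0.001,"z": 0.065,"roll": 0},{"jaw": 1,"x": -0.001,"y": -0.001,"z": 0.065,"roll": 0},{"jaw": 1,"x": -0.001,"y": -0.001,"z": 0.065,"roll": 0},{"jaw": 1,"x": -0.001,"y": -0.001,"z": 0.065,"roll": 0},{"jaw": 1,"x": -0.001,"y": -0.001,"z": 0.065,"roll": 0},{"jaw": 1,"x": -0.001,"y": -0.001,"z": 0.065,"roll": 0}], "squeeze": 50}}

```text
time: 35.92
tool_pos: [0.4329, -0.1958, 0.0367]
tcp_rot: [-3.141, -0.003, -0.214]
wrist_force: [1.2, 2.9, 5.6]
gripper_width: 0.0046
```

Run:
```python
from h import *; from pl import plan
a=manip.capture("scene")
S=manip.sense(); print(S["tool_pos"],S["tcp_rot"],S["gripper_width"],S["wrist_force"])
print(plan(S["tool_pos"],-.215,[.4901,-.1118,S["tool_pos"][2]],-.163))
```

```text
[ 0.432886   -0.19581678  0.03674852] [-3.14149553 -0.00351485 -0.21425534] 0.004521318341359697 [0.76671661 4.11794762 5.82611421]
[0.038, -0.0943, -0.0, -0.052]
```

Call:
{"name": "apply_moves", "arguments": {"targets": [{"jaw": 1,"x": 0.004,"y": -0.0105,"z": 0,"roll": -0.006},{"jaw": 1,"x": 0.0085,"y": -0.021,"z": 0,"roll": -0.012},{"jaw": 1,"x": 0.0127,"y": -0.0315,"z": 0,"roll": -0.018},{"jaw": 1,"x": 0.017,"y": -0.042,"z": 0,"roll": -0.024},{"jaw": 1,"x": 0.021,"y": -0.0525,"z": 0,"roll": -0.03},{"jaw": 1,"x": 0.0255,"y": -0.063,"z": 0,"roll": -0.036},{"jaw": 1,"x": 0.03,"y": -0.0735,"z": 0,"roll": -0.042},{"jaw": 1,"x": 0.034,"y": -0.084,"z": 0,"roll": -0.048},{"jaw": 1,"x": 0.038,"y": -0.0943,"z": 0,"roll": -0.052},{"jaw": 1,"x": 0.038,"y": -0.0943,"z": 0,"roll": -0.052}]}}

```text
time: 36.8
tool_pos: [0.4906, -0.1111, 0.0367]
tcp_rot: [3.141, -0.004, -0.161]
wrist_force: [1.7, 3.0, 6.4]
gripper_width: 0.0048
```

Run:
```python
from fit import *; from pl import plan
S=manip.sense(); print(S["tool_pos"],S["tcp_rot"],S["gripper_width"],S["wrist_force"])
a=snap("scene","25",(210,130,370,290),4);b=snap("top","25",(150,150,350,300),4)
S=manip.sense(); print(S["tool_pos"],S["tcp_rot"],S["gripper_width"],S["wrist_force"])
print(fit_tote({"scene":a},[.507,-.006,1.4],{"scene":(235,180,310,258)}))
```

```text
[ 0.49061562 -0.11113831  0.03674942] [ 3.14116575 -0.00379172 -0.16084802] 0.004761774524883773 [1.72877186 3.01638368 6.38094324]
[ 0.49053709 -0.11116866  0.03674288] [-3.14081056 -0.0042647  -0.16117964] 0.004735840335383647 [1.81504933 4.67753797 6.93871826]
(array([ 0.49442996, -0.06049246,  1.43512179]), np.float64(-0.694041958041958))
```

View pics/scene_25.png

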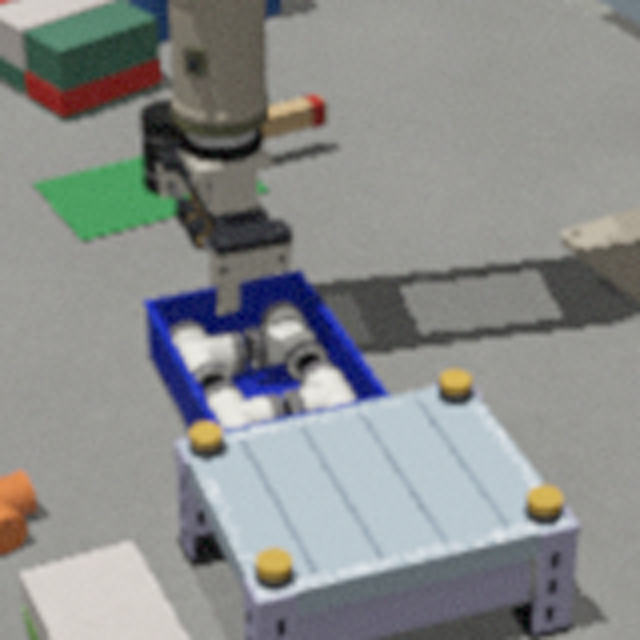

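View pics/top_25.png

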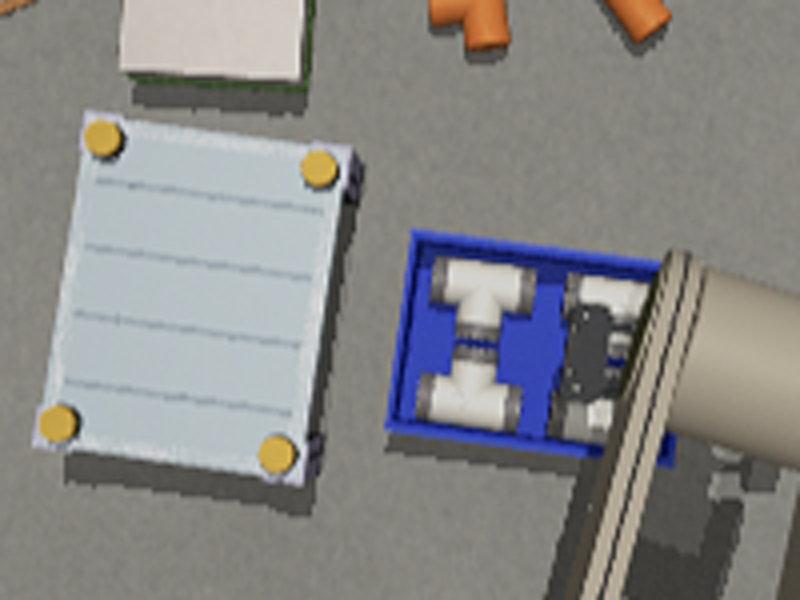

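Run:
```python
from fit import *; from pl import plan
f=lambda u,v:back("top",150+(u+.5)/4-.5,150+(v+.5)/4-.5,.062)
A,Bb=f(413,231),f(388,428)
c=np.array([.550,.2508]); y=1.407; X=np.array([np.cos(y),np.sin(y)]);Yv=np.array([-np.sin(y),np.cos(y)])
for p in (A,Bb): print(p, (p[:2]-c)@X,(p[:2]-c)@Yv)
d=A-Bb; print(np.hypot(d[0],d[1]), "tote yaw",np.arctan2(d[0],-d[1]))
S=manip.sense(); p=S["tool_pos"][:2]-c; print("grip in rack",p@X,p@Yv)
```

```text
[0.59840123 0.09086975 0.062     ] -0.14989710091294298 -0.0738324080253458
[0.44925652 0.11248996 0.062     ] -0.15288652793241275 0.07684155646550549
0.15070361724024758 tote yaw 1.4268377660617875
grip in rack -0.3668201510646367 -0.0003573555793200458
```

Call:
{"name": "apply_moves", "arguments": {"targets": [{"jaw": 1,"x": 0,"y": -0.011,"z": 0,"roll": 0.008},{"jaw": 1,"x": 0,"y": -0.023,"z": 0,"roll": 0.015},{"jaw": 1,"x": 0,"y": -0.035,"z": 0,"roll": 0.015},{"jaw": 1,"x": 0,"y": -0.047,"z": 0,"roll": 0.015},{"jaw": 1,"x": 0,"y": -0.059,"z": 0,"roll": 0.015},{"jaw": 1,"x": 0,"y": -0.071,"z": 0,"roll": 0.015},{"jaw": 1,"x": 0,"y": -0.083,"z": 0,"roll": 0.015},{"jaw": 1,"x": 0,"y": -0.095,"z": 0,"roll": 0.015},{"jaw": 1,"x": 0,"y": -0.1,"z": 0,"roll": 0.015},{"jaw": 1,"x": 0,"y": -0.1,"z": 0,"roll": 0.015}]}}

```text
time: 37.73
tool_pos: [0.5063, -0.013, 0.0367]
tcp_rot: [3.141, -0.004, -0.177]
wrist_force: [0.0, -0.2, 5.0]
gripper_width: 0.0046
```

Run:
```python
from fit import *; from pl import plan
S=manip.sense(); print(S["tool_pos"],S["tcp_rot"],S["gripper_width"],S["wrist_force"])
a=snap("scene","26",(210,130,370,290),4);b=snap("top","26",(150,150,350,300),4)
c=np.array([.550,.2508]); y=1.407; X=np.array([np.cos(y),np.sin(y)]);Yv=np.array([-np.sin(y),np.cos(y)])
p=S["tool_pos"][:2]-c; print("grip in rack",p@X,p@Yv)
```

```text
[ 0.50625862 -0.01304387  0.03674059] [ 3.14117528 -0.00381415 -0.17672692] 0.004573907475592225 [ 0.04791696 -0.17997545  5.00212319]
grip in rack -0.2674450927778097 0.00013224689688755216
```

View pics/top_26.png

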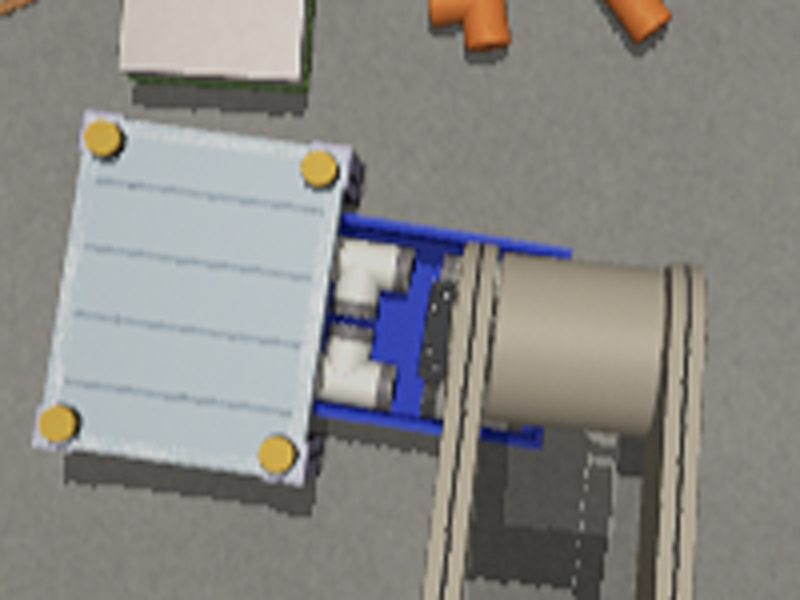

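View pics/scene_26.png

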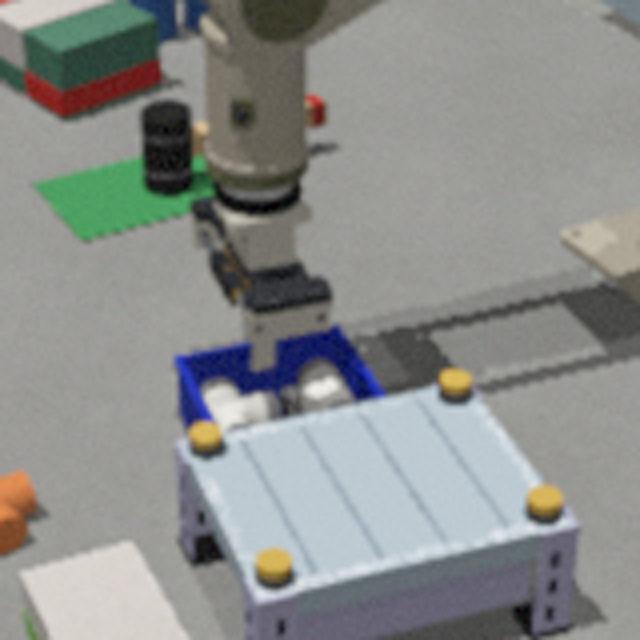

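Call:
{"name": "apply_moves", "arguments": {"targets": [{"jaw": 1,"x": 0,"y": -0.012,"z": 0,"roll": 0},{"jaw": 1,"x": 0,"y": -0.025,"z": 0,"roll": 0},{"jaw": 1,"x": -0.0005,"y": -0.038,"z": 0,"roll": 0},{"jaw": 1,"x": -0.0005,"y": -0.051,"z": 0,"roll": 0},{"jaw": 1,"x": -0.001,"y": -0.064,"z": 0,"roll": 0},{"jaw": 1,"x": -0.001,"y": -0.077,"z": 0,"roll": 0},{"jaw": 1,"x": -0.001,"y": -0.09,"z": 0,"roll": 0},{"jaw": 1,"x": -0.0015,"y": -0.102,"z": 0,"roll": 0},{"jaw": 1,"x": -0.0015,"y": -0.11,"z": 0,"roll": 0},{"jaw": 1,"x": -0.0015,"y": -0.11,"z": 0,"roll": 0}]}}

```text
time: 38.67
tool_pos: [0.5242, 0.096, 0.0367]
tcp_rot: [-3.141, -0.004, -0.177]
wrist_force: [-0.2, 1.6, 7.4]
gripper_width: 0.0047
```

Call:
{"name": "apply_moves", "arguments": {"targets": [{"jaw": 1,"x": 0,"y": -0.003,"z": 0,"roll": 0},{"jaw": 1,"x": 0,"y": -0.006,"z": 0,"roll": 0},{"jaw": 1,"x": 0,"y": -0.009,"z": 0,"roll": 0},{"jaw": 1,"x": 0,"y": -0.009,"z": 0,"roll": 0}]}}

```text
time: 39.0
tool_pos: [0.5256, 0.1032, 0.0368]
tcp_rot: [3.14, -0.003, -0.178]
wrist_force: [-0.6, -6.6, 8.4]
gripper_width: 0.0049
```

Call:
{"name": "apply_moves", "arguments": {"targets": [{"jaw": 1,"x": 0,"y": -0.002,"z": 0,"roll": 0},{"jaw": 1,"x": 0,"y": -0.004,"z": 0,"roll": 0},{"jaw": 1,"x": 0,"y": -0.004,"z": 0,"roll": 0}]}}

```text
time: 39.25
tool_pos: [0.5263, 0.1068, 0.0367]
tcp_rot: [3.14, -0.003, -0.178]
wrist_force: [-1.4, -7.9, 8.5]
gripper_width: 0.0046
```

Run:
```python
from fit import *; from pl import plan
S=manip.sense(); print(S["tool_pos"],S["tcp_rot"],S["gripper_width"],S["wrist_force"])
a=snap("scene","27",(210,130,370,290),4)
c=np.array([.550,.2508]); y=1.407; X=np.array([np.cos(y),np.sin(y)]);Yv=np.array([-np.sin(y),np.cos(y)])
p=S["tool_pos"][:2]-c; print("grip in rack",p@X,p@Yv)
```

```text
[0.5262942  0.10682741 0.03673573] [ 3.14006181 -0.00334326 -0.17763786] 0.004629962203790984 [-1.44806366 -7.92129779  8.52871126]
grip in rack -0.14591115174664956 -8.837311758975173e-05
```

View pics/scene_27.png

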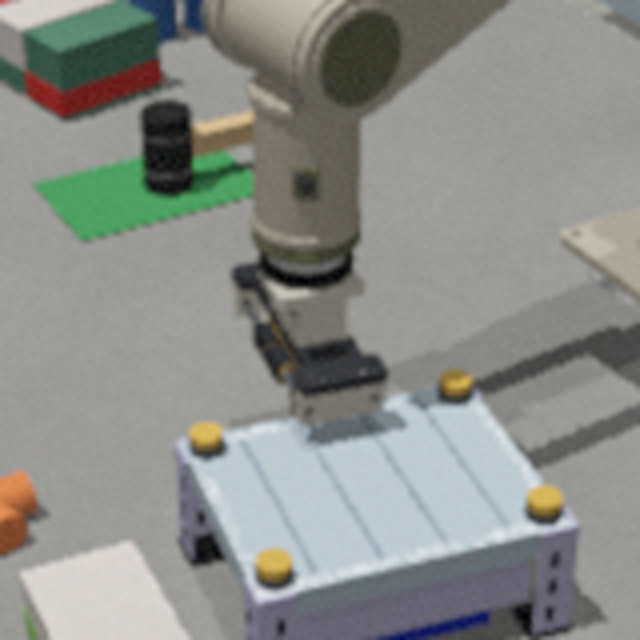

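Call:
{"name": "apply_moves", "arguments": {"targets": [{"jaw": 1,"x": 0,"y": -0.001,"z": 0,"roll": 0},{"jaw": 1,"x": 0,"y": -0.002,"z": 0,"roll": 0},{"jaw": 1,"x": 0,"y": -0.002,"z": 0,"roll": 0}]}}

```text
time: 39.55
tool_pos: [0.5266, 0.1086, 0.0367]
tcp_rot: [3.14, -0.003, -0.178]
wrist_force: [-0.5, -9.2, 8.4]
gripper_width: 0.0046
```

Call:
{"name": "apply_moves", "arguments": {"targets": [{"jaw": 1,"x": 0,"y": -0.001,"z": 0,"roll": 0},{"jaw": 1,"x": 0,"y": -0.002,"z": 0,"roll": 0},{"jaw": 1,"x": 0,"y": -0.002,"z": 0,"roll": 0}]}}

```text
time: 39.8
tool_pos: [0.527, 0.1104, 0.0368]
tcp_rot: [3.14, -0.003, -0.178]
wrist_force: [-1.7, -9.0, 9.1]
gripper_width: 0.0045
```

Call:
{"name": "apply_moves", "arguments": {"targets": [{"jaw": 1,"x": 0,"y": -0.001,"z": 0,"roll": 0},{"jaw": 1,"x": 0,"y": -0.002,"z": 0,"roll": 0},{"jaw": 1,"x": 0,"y": -0.002,"z": 0,"roll": 0}]}}

```text
time: 40.05
tool_pos: [0.527, 0.1104, 0.0367]
tcp_rot: [3.136, -0.003, -0.178]
wrist_force: [-4.3, -20.6, 12.4]
gripper_width: 0.0048
```

Call:
{"name": "apply_moves", "arguments": {"targets": [{"jaw": 1,"x": 0,"y": 0.0015,"z": 0,"roll": 0},{"jaw": 0.5,"x": 0,"y": 0.0015,"z": 0,"roll": 0},{"jaw": 0.5,"x": 0,"y": 0.0015,"z": 0,"roll": 0},{"jaw": 0.5,"x": 0,"y": 0.0015,"z": 0,"roll": 0},{"jaw": 0.5,"x": 0,"y": 0.0015,"z": 0,"roll": 0},{"jaw": 0.5,"x": 0,"y": 0.0015,"z": -0.02,"roll": 0},{"jaw": 0.5,"x": 0,"y": 0.0015,"z": -0.05,"roll": 0},{"jaw": 0.5,"x": 0,"y": 0.0015,"z": -0.09,"roll": 0},{"jaw": 0.5,"x": 0,"y": 0.0015,"z": -0.13,"roll": 0},{"jaw": 0.5,"x": 0,"y": 0.0015,"z": -0.16,"roll": 0}]}}

```text
time: 40.88
tool_pos: [0.5259, 0.1134, 0.198]
tcp_rot: [-3.141, -0.002, -0.177]
wrist_force: [-0.3, 0.3, 0.0]
gripper_width: 0.023
```

Call:
{"name": "apply_moves", "arguments": {"targets": [{"jaw": 0.5,"x": 0,"y": 0.035,"z": 0,"roll": 0},{"jaw": 0.5,"x": -0.01,"y": 0.07,"z": 0,"roll": 0},{"jaw": 0.5,"x": -0.02,"y": 0.105,"z": 0,"roll": 0},{"jaw": 0.5,"x": -0.03,"y": 0.14,"z": 0,"roll": 0},{"jaw": 0.5,"x": -0.04,"y": 0.175,"z": 0,"roll": 0},{"jaw": 0.5,"x": -0.05,"y": 0.21,"z": 0,"roll": 0},{"jaw": 0.5,"x": -0.05,"y": 0.24,"z": 0,"roll": 0},{"jaw": 0.5,"x": -0.05,"y": 0.26,"z": 0,"roll": 0},{"jaw": 0.5,"x": -0.05,"y": 0.26,"z": 0,"roll": 0},{"jaw": 0.5,"x": -0.05,"y": 0.26,"z": 0,"roll": 0}]}}

```text
time: 41.72
tool_pos: [0.4302, -0.1346, 0.1946]
tcp_rot: [-3.141, 0.0, -0.179]
wrist_force: [0.4, -0.3, 0.6]
gripper_width: 0.023
```

Run:
```python
from fit import *
S=manip.sense(); print(S["tool_pos"],S["qd"].round(3),S["wrist_force"],S["time"])
a=snap("scene","28",(190,130,370,290),4);b=snap("top","28",(150,130,450,330),2.6)
crop(b,"pics/t28.png",(190,180,280,270),7)
c=np.array([.550,.2508]); y=1.407; X=np.array([np.cos(y),np.sin(y)]);Yv=np.array([-np.sin(y),np.cos(y)])
m=max(blobs(b,*B,(205,185,280,270),30),key=lambda q:q[1]); ct=cv2.findContours(m[2].astype(np.uint8),0,2)[0][0]; q=cv2.boxPoints(cv2.minAreaRect(ct))
for p in q: w=back("top",*p,.062)[:2]-c; print(p,w@X,w@Yv)
print([bb[:2] for bb in blobs(a,*Y,(230,200,370,300))])
```

```text
[ 0.43017668 -0.13464285  0.19455803] [0.039 0.003 0.002 0.008 0.002 0.013] [ 0.42943567 -0.25454851  0.62783083] 41.7167
[227.57532 253.85165] -0.09454144416525376 0.07677867005470693
[235.07132 203.52127] -0.09437253531569466 -0.07780538594089681
[252.61826 206.13464] -0.14857021537116563 -0.07747820848348214
[245.12225 256.46503] -0.14831256413776 0.07701190774932075
[((np.float64(323.4), np.float64(225.2)), 38), ((np.float64(261.0), np.float64(238.5)), 38), ((np.float64(345.7), np.float64(254.8)), 45), ((np.float64(278.2), np.float64(270.9)), 47)]
```

View pics/scene_28.png

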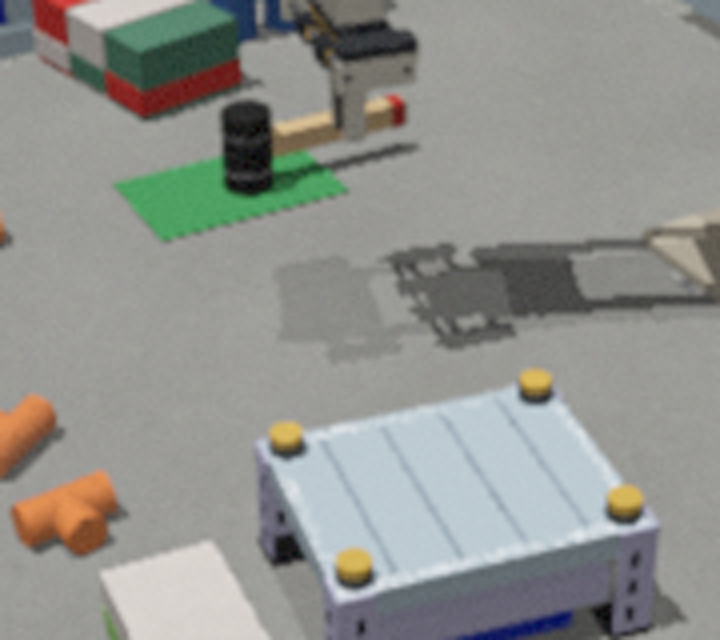

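View pics/t28.png

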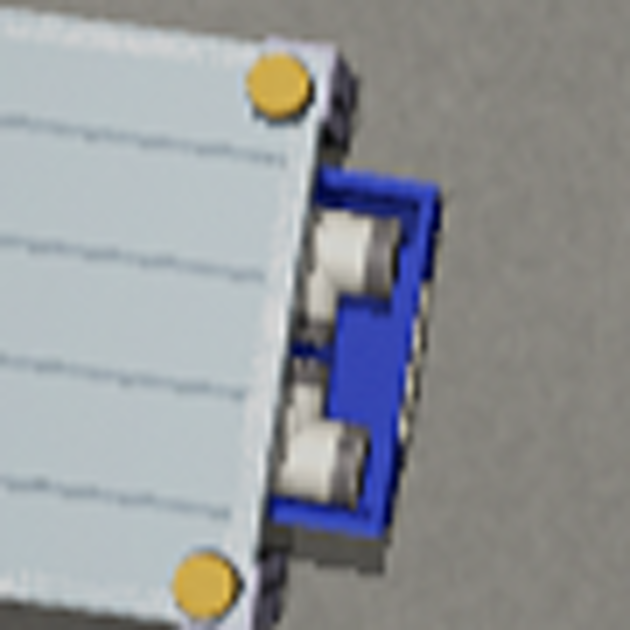

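View pics/top_28.png

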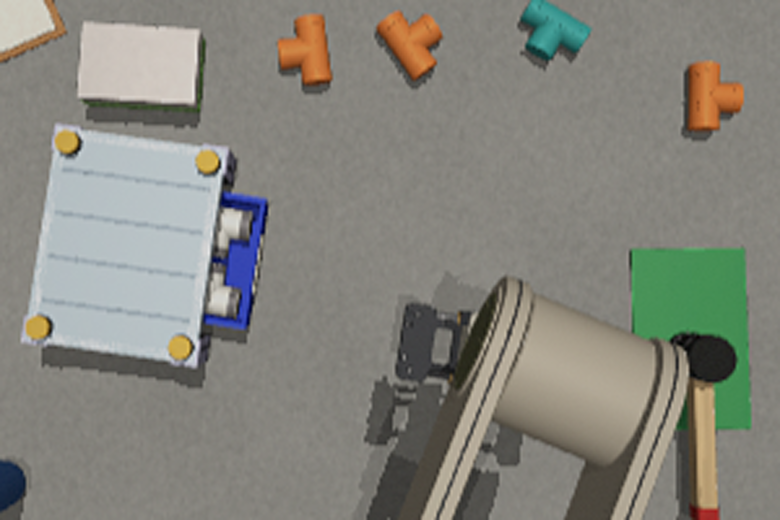

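Call:
{"name": "apply_moves", "arguments": {"targets": [{"jaw": 0.5,"x": 0,"y": 0,"z": 0,"roll": 0},{"jaw": 0.5,"x": 0,"y": 0,"z": 0,"roll": 0},{"jaw": 0.5,"x": 0,"y": 0,"z": 0,"roll": 0}]}}

```text
time: 42.07
tool_pos: [0.4306, -0.1333, 0.1946]
tcp_rot: [-3.141, 0.0, -0.176]
wrist_force: [0.1, -0.0, -0.8]
gripper_width: 0.0233
```

Run:
```python
from h import *
print(manip.finish_job()); print(manip.sense()["time"])
snap("top","29",(150,130,450,330),2.6)
```

```text
the job is handed in; nothing more can be done
None
the job is handed in; nothing more can be done
```

The job is done and handed in, at 42 s on the robot's clock. No verdict is reported, and no picture could be taken after hand-in.

- **Pins:** Both pins were driven down with the mallet only. In the last pictures their heads sit at the same height above their collars as the rear ones. The force also rose sharply at the end of each stroke.
- **Mallet slip:** The mallet turned in the grip after the near pin, so I pressed the far pin with the rim of the hanging head. I then set the mallet back upright. It stands on the green mat, with its head about 10 mm from the mat's centre.
- **Tees:** All four white tees lie flat and side by side on the tote floor, none stacked. The orange and turquoise ones were left alone.
- **Tote:** I gripped it by its front wall and slid it in until the rail stopped it. The push rose to about 20 N, with the gripper where the fully-home position puts it. By my estimate the tote's centre was then at x ≈ -35 mm in the rack frame, y ≈ 0 and nearly square. The label end is outside.
- **Small disagreement:** The last top picture puts the tote's front edge about 3 mm further out than nominal (centre near -38 mm), still inside the limits. Part of that may be the 1.5 mm I backed off before letting go, and part measuring error.
- **Bystanders:** The two cartons and the spray can were not approached, though I did not measure their positions.

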